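Put the sample bars out on their stands

TASK

Four boxed chocolate bars lean one behind the other against the carton they came in. Take them from the front, one at a time and without letting any of them fall over, and stand each one upright in the beech display stand cut to its width, right down on the ledge between the front lip and the backrest. Leave the visiting cards and the ribbon spool where they are.

Things in the scene. Friction and masses are not known exactly. Their poses are not given: they have to be found in the camera images.
- bar_stick: boxed chocolate bar, brown with cream sleeve and end flap, tallest, narrowest, front of the leaning row; 30 wide (own y) x 9 thick (x) x 140 mm tall (z, up), 60 g. Origin: centre of its lower end. It starts on the counter, leaning back some 10 degrees (towards its own +x). Its top 22 mm stands free above the bar behind it: pinch it there. A bag sealer, arm up to 0.2 m, stands before it
- stand_stick: beech stand (narrowest) for the 30 mm wide bar, fixed, 55 mm wide. Origin on the counter under its pocket's middle; x to its back, z up. Pocket: ledge 10 mm up, 43 mm wide between cheeks (32 mm high), 28 deep from lip (x=-14 mm, 22 high) to backrest foot (x=+14 mm). Backrest slopes back 9 degrees, top 121 mm up; a seated bar shows some 28 mm above it
- bar_slim: boxed chocolate bar, brown with cream sleeve and end flap, second in the row; 44 wide (own y) x 9 thick (x) x 118 mm tall (z, up), 70 g. Origin: centre of its lower end. It starts on the counter, leaning back some 10 degrees (towards its own +x). Its top 22 mm stands free above the bar behind it
- stand_slim: beech stand (second narrowest) for the 44 mm wide bar, fixed, 69 mm wide. Origin on the counter under its pocket's middle; x to its back, z up. Pocket: ledge 10 mm up, 57 mm wide between cheeks (32 mm high), 28 deep from lip (x=-14 mm, 22 high) to backrest foot (x=+14 mm). Backrest slopes back 9 degrees, top 99 mm up; a seated bar shows some 28 mm above it
- bar_classic: boxed chocolate bar, brown with cream sleeve and end flap, third in the row; 58 wide (own y) x 9 thick (x) x 96 mm tall (z, up), 80 g. Origin: centre of its lower end. It starts on the counter, leaning back some 10 degrees (towards its own +x). Its top 22 mm stands free above the bar behind it
- stand_classic: beech stand (second widest) for the 58 mm wide bar, fixed, 83 mm wide. Origin on the counter under its pocket's middle; x to its back, z up. Pocket: ledge 10 mm up, 71 mm wide between cheeks (32 mm high), 28 deep from lip (x=-14 mm, 22 high) to backrest foot (x=+14 mm). Backrest slopes back 9 degrees, top 77 mm up; a seated bar shows some 28 mm above it
- bar_square: boxed chocolate bar, brown with cream sleeve and end flap, lowest, widest, last in the row; 72 wide (own y) x 9 thick (x) x 74 mm tall (z, up), 80 g. Origin: centre of its lower end. It starts on the counter, leaning back some 10 degrees (towards its own +x). It leans on a fixed kraft carton 110 mm wide, 52 mm tall; its top 22 mm stands free above that
- stand_square: beech stand (widest) for the 72 mm wide bar, fixed, 97 mm wide. Origin on the counter under its pocket's middle; x to its back, z up. Pocket: ledge 10 mm up, 85 mm wide between cheeks (32 mm high), 28 deep from lip (x=-14 mm, 22 high) to backrest foot (x=+14 mm). Backrest slopes back 9 degrees, top 55 mm up; a seated bar shows some 28 mm above it
- card_stack: bystander: small block of visiting cards lying on the counter, 55x85x14 mm, loose; origin under its centre. Not part of the job. A glass showcase 0.6 m high stands behind the stands, from x = 0.67 m, right of y = -0.2 m
- ribbon_spool: bystander: spool of brown ribbon standing on its flange, diameter 60, 28 mm tall, loose; origin under its centre. Not part of the job

How it is judged (in metres and radians):
On the way, in this order (a step that is already met when the one before it is completed fails the run):
1. the tallest, narrowest bar stands released in its own stand (x of bar_stick in the frame of stand_stick between -0.017 and 0.017 m and y of bar_stick in the frame of stand_stick between -0.011 and 0.011 m and z of bar_stick in the frame of stand_stick between 0.005 and 0.02 m and angle between bar_stick's own z axis and vertical below 0.6 rad and contact force between bar_stick and the fingers below 0.2 N), for 0.2 s.
2. the second bar stands released in its own stand (x of bar_slim in the frame of stand_slim between -0.017 and 0.017 m and y of bar_slim in the frame of stand_slim between -0.011 and 0.011 m and z of bar_slim in the frame of stand_slim between 0.005 and 0.02 m and angle between bar_slim's own z axis and vertical below 0.6 rad and contact force between bar_slim and the fingers below 0.2 N), for 0.2 s.
3. the third bar stands released in its own stand (x of bar_classic in the frame of stand_classic between -0.017 and 0.017 m and y of bar_classic in the frame of stand_classic between -0.011 and 0.011 m and z of bar_classic in the frame of stand_classic between 0.005 and 0.02 m and angle between bar_classic's own z axis and vertical below 0.6 rad and contact force between bar_classic and the fingers below 0.2 N), for 0.2 s.
4. the lowest, widest bar stands released in its own stand (x of bar_square in the frame of stand_square between -0.017 and 0.017 m and y of bar_square in the frame of stand_square between -0.011 and 0.011 m and z of bar_square in the frame of stand_square between 0.005 and 0.02 m and angle between bar_square's own z axis and vertical below 0.6 rad and contact force between bar_square and the fingers below 0.2 N), for 0.2 s.
At the end, for the whole second after the job is handed in: Each of the four bars stands in the stand made for it, foot on the ledge (origin 5 to 20 mm above the stand's origin, within 17 mm front to back and 11 mm sideways of the pocket's middle), right way up and leaning less than 0.6 rad; all released and at rest (below 20 mm/s) (x of bar_stick in the frame of stand_stick between -0.017 and 0.017 m and y of bar_stick in the frame of stand_stick between -0.011 and 0.011 m and z of bar_stick in the frame of stand_stick between 0.005 and 0.02 m and angle between each of bar_stick, bar_slim, bar_classic, bar_square's own z axis and vertical below 0.6 rad and x of bar_slim in the frame of stand_slim between -0.017 and 0.017 m and y of bar_slim in the frame of stand_slim between -0.011 and 0.011 m and z of bar_slim in the frame of stand_slim between 0.005 and 0.02 m and x of bar_classic in the frame of stand_classic between -0.017 and 0.017 m and y of bar_classic in the frame of stand_classic between -0.011 and 0.011 m and z of bar_classic in the frame of stand_classic between 0.005 and 0.02 m and x of bar_square in the frame of stand_square between -0.017 and 0.017 m and y of bar_square in the frame of stand_square between -0.011 and 0.011 m and z of bar_square in the frame of stand_square between 0.005 and 0.02 m and linear speed of each of bar_stick, bar_slim, bar_classic, bar_square below 0.02 m/s); the robot touches nothing.
It fails at once if a bar falls over or is laid down (more than 1 rad from upright) (angle between any of bar_stick, bar_slim, bar_classic, bar_square's own z axis and vertical above 1 rad).
It fails at once if the visiting cards or the ribbon spool are shifted by more than 20 mm (distance of any of card_stack, ribbon_spool from where it was at the start of the episode above 0.02 m).
It also fails if it takes over 136 s, if anything falls off the work surface, if the arm or the gripper's body presses on something with over 40 N, if the wrist force passes 120 N, or if a joint passes its speed limit or range.

ROBOT

A 6-joint arm with a two-finger parallel gripper is mounted at the origin on a cart in front of the work surface, level with it; the furniture and walls round the work are solid. World frame = base frame: x ahead of the robot, y to its left, z up, the work surface at z = 0. Lengths are in m, angles in degrees, forces in N, time in s.
With the tool pointing down it reaches from about 0.35 to 0.875 m from the base axis. Payload 4.2 kg.
Tool frame: the origin (TCP) lies between the finger pads; the fingertips stand 17 mm ahead of it and the grasp point (between the pads) lies 2 mm behind it; z points along the fingers, y is the direction in which the jaws open and shut (so a half turn about z gives the same grasp; the last joint's range is limited). The gripper opens to 87 mm and grips with 3 to 60 N. Pads are 19 mm wide; open, the fingers measure 117 mm over their backs; the gripper's body (75 mm by 190 mm) begins 51 mm behind the grasp point.
Start: joints at [-52.105, 22.042, 0.453, 0, -68.411, -14.817], TCP at [0.245, -0.575, 0.24] pointing down, gripper open.
Joint ranges: [-179.83, 179.83], [-69.29, 118.12], [-61.27, 80.66], [-181.25, 117.63], [-171.15, -9.14], [-177.46, 177.46]. Speed limits (degrees/s): [159.86, 159.86, 180, 180, 180, 180].

INTERFACE

Orientations are given as a 3x3 rotation matrix whose columns are the frame's x, y, z axes.
In Python, from station import r gives the robot as it stands.
- The arm moves only by the shell command python3 -m creep 'ROWS'. ROWS is JSON, a list of rows, each a list of 7 numbers: the opening, from 0 (shut) to 1 (fully open), then the shift along the tool's x, y, z scaled (see below), then the turn, a rotation vector about the tool's x, y, z scaled (see below). A call has 1 to 5 rows; each row is the pose to reach, as a shift and turn from the pose measured when the call began, along the tool's axes at that moment, turning the shorter way round; what a row does not reach only later rows make up. The controller multiplies each number of a shift by 300 mm and each number of a turn by 180 degrees. A row lasts 1/12 s, in which the tool goes at most 41.7 mm and 7.16 degrees, less where a joint would pass 70% of its speed; a pose out of reach is approached as far as the arm can. A call with a number of a shift or a turn outside -1 to 1 is refused whole. A call with a gripper value outside its range is refused whole. The fingers move at their own pace and stop on an object; the grip force is fixed at half the most. Time passes only in rows, so rows that repeat a pose let the fingers close. It gives the time, the measured TCP pose, the force and the opening at its end, in the units of the state.
- r.sense(): the state, without advancing time (a new reading comes with each control period).
- r.capture(name): name is "side" or "top" or "wrist"; returns the picture (400x640x3 uint8, blue, green, red); there is no depth.
- r.camera_model(name): a dict with "mtx" (3x3 intrinsics, pixels), "R" (3x3) and "t" (3): a world point X has camera coordinates R X + t; the wrist camera has in their place "mount" (4x4, takes a point from camera to tool coordinates, whose origin is the TCP and whose axes are the flange's). Camera axes: x right, y down, z forward; pixel columns grow to the right and rows downward; lengths in m; the calibration is good to about 2 mm. A picture is of the moment at which its call begins: read the wrist's pose just before it. camera_model takes no time and is no camera call.
- r.finish_job(): hands the job in, once; it reports no verdict.
Trained networks look in the newest picture that a camera, given by its name, has taken for a name from the list of things; names that differ only in an ending like _2 or _b are one class to them, and where a whole thing is asked for, a point or a joint stands for the part that bears it (a point fixed in the world has none). Each returns a list of dicts, best first, with "score" (0 to 1); they miss things now and then, are a little off and sometimes report something else, mostly with a low value. They report only what shows in the picture. A call takes as long as a camera call.
- r.recognise(camera, target): "rect" ([left, top, right, bottom] as shares, 0 to 1, of the picture: columns of its width, rows of its height, round what is visible of it).
- r.outline_of(camera, target): "pixels" (400x640 bool, what is visible of it) and "rect" ([left, top, right, bottom] as shares, 0 to 1, of the picture: columns of its width, rows of its height, round what is visible of it).
The state is a dict: "time_s": time; "joints": joint angles; "joint_velocities": joint speeds; "effort": joint torques, N m; "tcp_pos": TCP position; "ee_rot": TCP orientation; "wrist_force": force on the tool from outside, world axes, zero at the start; "moment": the same for the moment, N m; "gripper_width": opening from 0.0 (shut) to 1.0 (fully open).
Only numpy, scipy, OpenCV 4.12 (cv2) and the standard library are available. Lean on these libraries where they do the work, as an engineer would, in place of code of your own. Each camera call takes 0.05 s, during which the arm holds its last target.

## Working session

There is one attempt and no reset: what is moved stays moved. The work goes in short steps, Python scripts to look and compute and a shell command to move; the robot and the scene stay as the last step left them, time stands still between calls to the robot, and variables do not carry over. Pictures are saved under pics/ and viewed, and the job is handed in when it is done.

```bash
ls; mkdir -p pics; python3 - <<'E'
from station import r
import cv2,numpy as np
s=r.sense(); print(s['time_s'],s['tcp_pos'],np.round(s['ee_rot'],3).tolist(),s['wrist_force'],s['gripper_width'])
for n in ['side','top','wrist']:
    im=r.capture(n); cv2.imwrite(f'pics/{n}0.png',im)
    m=r.camera_model(n); print(n,{k:np.round(v,4).tolist() for k,v in m.items()})
E
```

```text
pics
0.0 [ 0.24482078 -0.57446295  0.23845068] [[-0.92, -0.392, -0.001], [-0.392, 0.92, 0.002], [0.0, 0.002, -1.0]] [-1.32052385 -0.19377236  0.02349114] 0.9989728290606058
side {'mtx': [[406.1446, 0.0, 317.3147], [0.0, 406.1446, 201.1511], [0.0, 0.0, 1.0]], 'R': [[-0.9994, -0.0314, -0.0146], [0.0012, 0.3911, -0.9204], [0.0346, -0.9198, -0.3908]], 't': [0.5386, 0.1365, 0.724]}
top {'mtx': [[431.8992, 0.0, 326.3373], [0.0, 431.8992, 199.0366], [0.0, 0.0, 1.0]], 'R': [[-0.0147, -0.9999, -0.0052], [-0.9868, 0.0154, -0.1611], [0.1611, 0.0027, -0.9869]], 't': [-0.2445, 0.5683, 0.942]}
wrist {'mtx': [[292.8136, 0.0, 325.2595], [0.0, 292.8136, 207.2567], [0.0, 0.0, 1.0]], 'mount': [[-0.0, -0.9694, -0.2457, 0.0664], [1.0, -0.0001, 0.0002, -0.0003], [-0.0003, -0.2457, 0.9694, -0.1453], [0.0, 0.0, 0.0, 1.0]]}
```

View pics/side0.png

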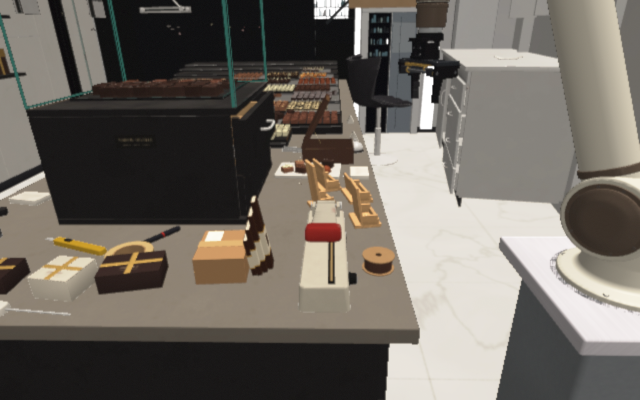

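View pics/top0.png

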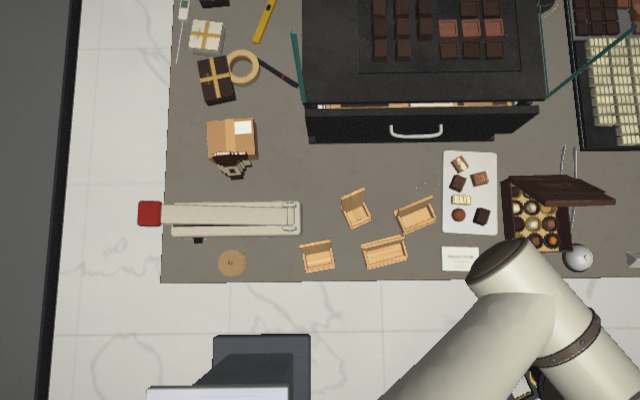

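View pics/wrist0.png

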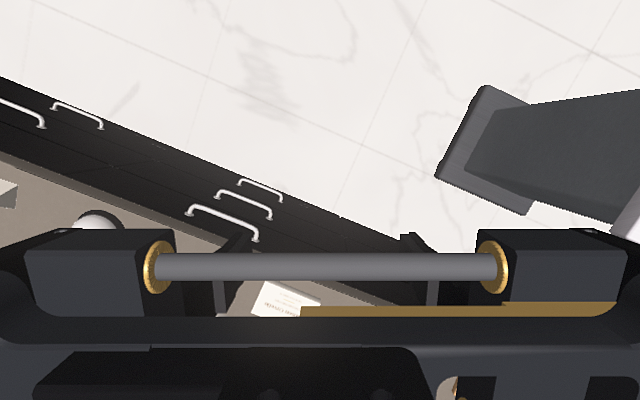

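```bash
cat > h.py <<'E'
from station import r
import cv2,numpy as np
def ray(cam,u,v):
    m=r.camera_model(cam);R=np.array(m['R']);t=np.array(m['t']);K=np.array(m['mtx'])
    d=R.T@np.linalg.solve(K,[u,v,1]);c=-R.T@t
    return c,d
def atz(cam,u,v,z=0):
    c,d=ray(cam,u,v); return c+d*(z-c[2])/d[2]
def atx(cam,u,v,x=0):
    c,d=ray(cam,u,v); return c+d*(x-c[0])/d[0]
def tri(*obs):
    A=np.zeros((3,3));b=np.zeros(3)
    for cam,u,v in obs:
        c,d=ray(cam,u,v);d/=np.linalg.norm(d);P=np.eye(3)-np.outer(d,d);A+=P;b+=P@c
    return np.linalg.solve(A,b)
def proj(cam,X):
    m=r.camera_model(cam);p=np.array(m['mtx'])@(np.array(m['R'])@np.array(X)+m['t']);return p[:2]/p[2]
def crop(cam_img,box,k,name):
    x0,y0,x1,y1=box; cv2.imwrite(name,cv2.resize(cam_img[y0:y1,x0:x1],None,fx=k,fy=k,interpolation=cv2.INTER_CUBIC))
E
python3 - <<'E'
from h import *
t=cv2.imread('pics/top0.png');s=cv2.imread('pics/side0.png')
crop(t,(190,100,310,200),6,'pics/t_bars.png')
crop(t,(290,170,450,290),5,'pics/t_stands.png')
crop(s,(180,170,400,310),3.6,'pics/s_all.png')
crop(s,(225,180,305,280),6,'pics/s_bars.png')
crop(s,(290,140,400,240),6,'pics/s_stands.png')
print(ray('top',0,0)[0],ray('side',0,0)[0])
for p in [(232,175),(232,138),(318,255),(355,210),(415,215),(385,250),(231,263),(220,215),(300,230),(160,280),(306,140)]: print(p,np.round(atz('top',*p),3))
for n in ['stand_stick','stand_slim','stand_classic','stand_square','bar_stick','bar_slim','bar_classic','bar_square']:
    for c in ['top','side']:
        o=r.outline_of(c,n)
        print(n,c,[(round(float(q['score']),2),np.round(np.array(q['rect'])*[640,400,640,400]).astype(int).tolist(),int(q['pixels'].sum())) for q in o[:4]])
        if o: np.save(f'pics/m_{n}_{c}.npy',np.array([q['pixels'] for q in o[:4]]))
E
```

```text
[ 0.40541285 -0.2557438   1.01999339] [0.51313705 0.62941459 0.41643787]
(232, 175) [ 0.634 -0.026  0.   ]
(232, 138) [ 0.727 -0.024  0.   ]
(318, 255) [ 0.439 -0.231  0.   ]
(355, 210) [ 0.544 -0.321  0.   ]
(415, 215) [ 0.53  -0.463  0.   ]
(385, 250) [ 0.449 -0.389  0.   ]
(231, 263) [ 0.424 -0.028  0.   ]
(220, 215) [0.537 0.001 0.   ]
(300, 230) [ 0.499 -0.19   0.   ]
(160, 280) [0.387 0.137 0.   ]
(306, 140) [ 0.719 -0.205  0.   ]
stand_stick top [(0.66, [345, 186, 371, 228], 879)]
stand_stick side [(0.96, [305, 159, 333, 207], 451)]
stand_slim top [(0.75, [300, 241, 335, 273], 860)]
stand_slim side [(0.82, [349, 179, 382, 226], 747), (0.23, [340, 172, 372, 208], 426)]
stand_classic top [(0.66, [398, 196, 436, 233], 991), (0.29, [236, 157, 246, 171], 36)]
stand_classic side []
stand_square top [(0.69, [362, 235, 408, 270], 1188), (0.24, [217, 251, 247, 280], 601)]
stand_square side [(0.65, [341, 173, 372, 207], 381)]
bar_stick top [(0.85, [217, 154, 243, 179], 418), (0.17, [439, 245, 479, 272], 832)]
bar_stick side [(0.86, [252, 201, 272, 269], 572)]
bar_slim top []
bar_slim side [(0.65, [249, 212, 269, 273], 354)]
bar_classic top []
bar_classic side [(0.73, [247, 222, 266, 277], 303)]
bar_square top [(0.56, [243, 152, 247, 169], 109)]
bar_square side [(0.53, [245, 240, 258, 273], 150)]
```

```bash
echo
```

```text
(no output)
```

View pics/t_bars.png

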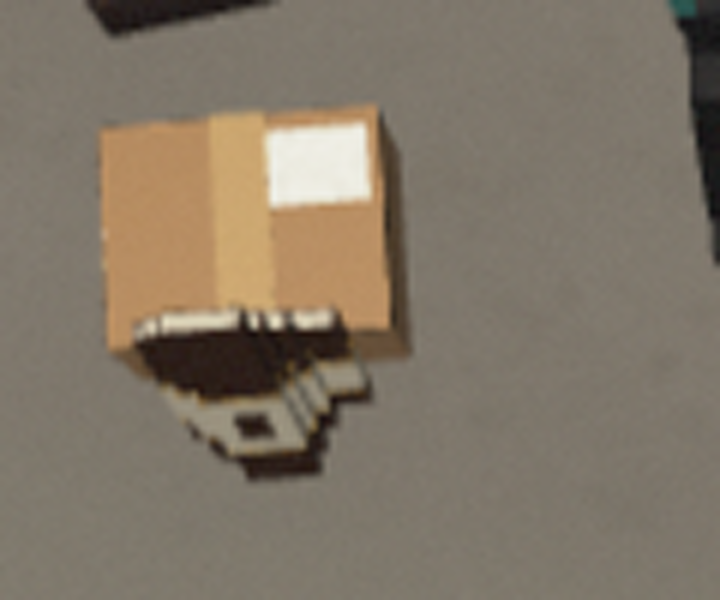

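View pics/t_stands.png

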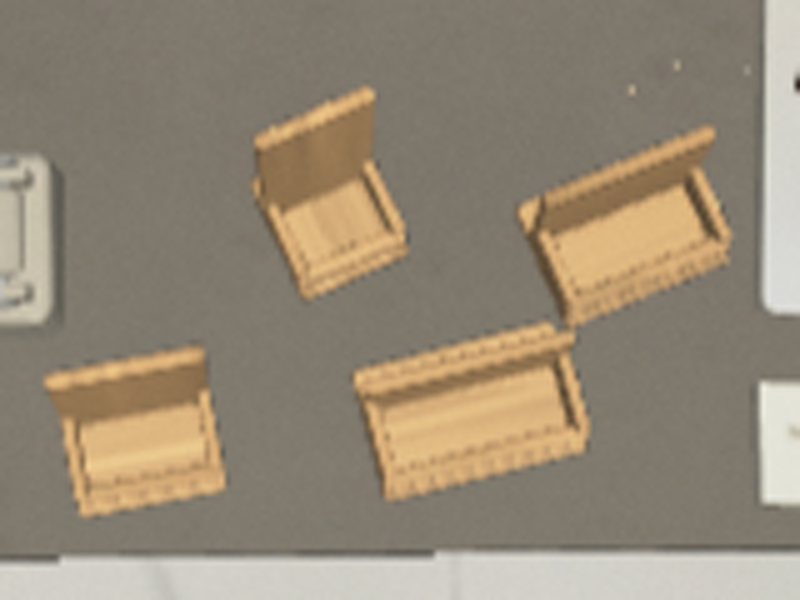

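View pics/s_bars.png

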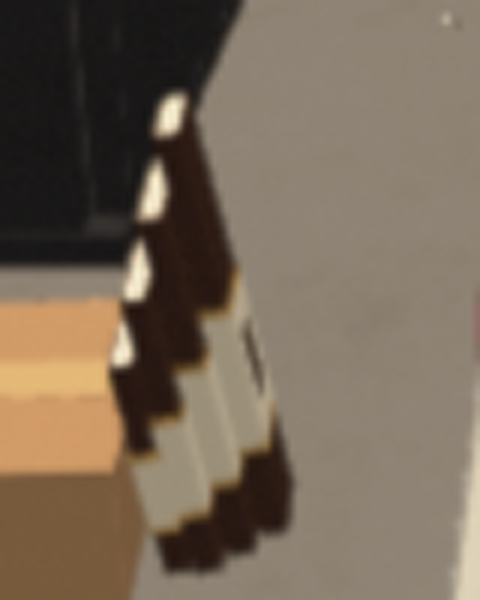

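View pics/s_stands.png

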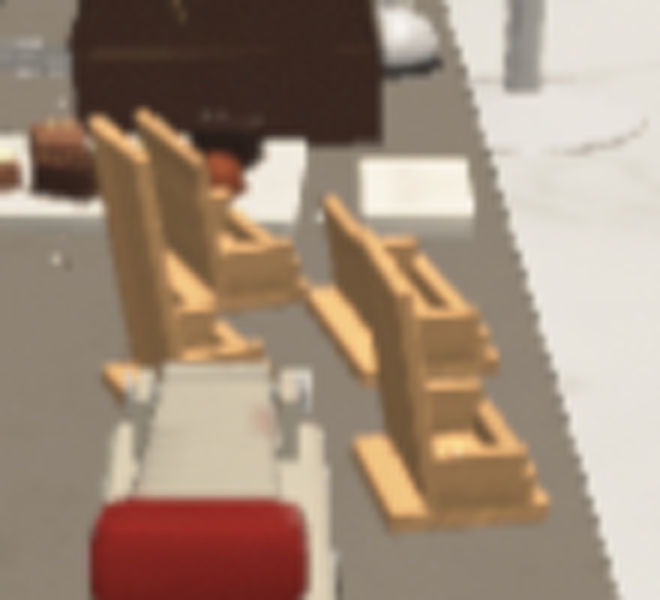

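View pics/s_all.png

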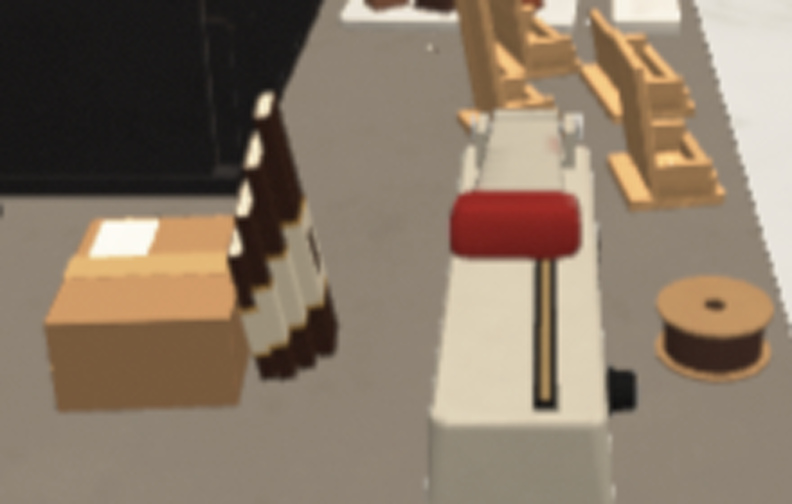

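```bash
python3 - <<'E'
from h import *
t=cv2.imread('pics/top0.png')
a=[]
for (x,y) in [(337,184),(296,236),(392,193),(358,230)]:
    c=cv2.resize(t[y:y+40,x:x+52],None,fx=7.5,fy=7.5,interpolation=cv2.INTER_CUBIC)
    for k in range(0,52,10): cv2.putText(c,str(x+k),(int(k*7.5),10),0,.35,(0,255,255),1); cv2.line(c,(int((k+.5)*7.5),12),(int((k+.5)*7.5),18),(0,255,255),1)
    for k in range(0,40,10): cv2.putText(c,str(y+k),(0,int((k+.5)*7.5)+4),0,.35,(0,255,255),1)
    a.append(c)
cv2.imwrite('pics/st4.png',np.vstack([np.hstack(a[:2]),np.hstack(a[2:])]))
E
```

```text
(no output)
```

View pics/st4.png

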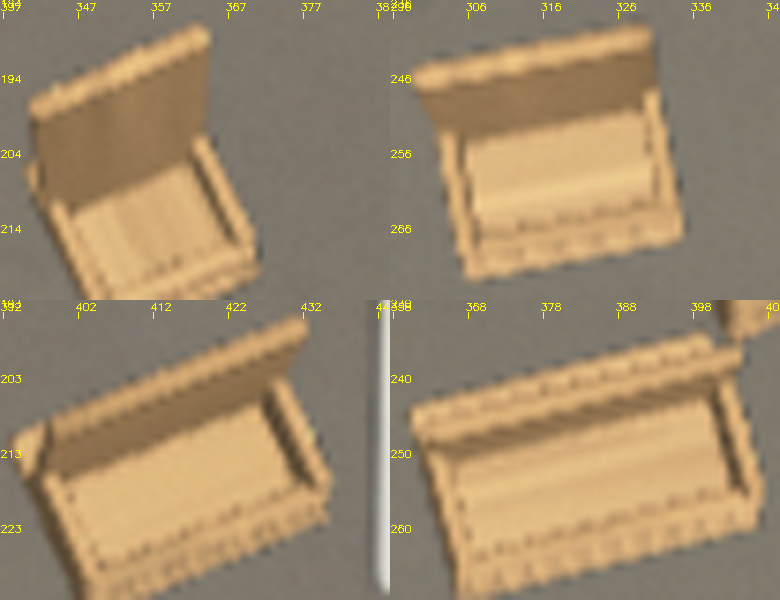

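```bash
cat > stands.py <<'E'
from h import *
from scipy.optimize import least_squares
D={'stick':((337,184),43,55,121,[(78,215),(190,163),(105,293),(222,240),(38,118),(210,42)]),
'slim':((296,236),57,69,99,[(78,143),(258,112),(88,240),(268,205),(30,92),(262,50)]),
'classic':((392,193),71,83,77,[(65,185),(258,100),(100,272),(300,190),None,(303,38)]),
'square':((358,230),85,97,55,[(65,165),(325,105),(75,255),(345,192),None,(350,55)])}
t=cv2.imread('pics/top0.png');s=cv2.imread('pics/side0.png')
for n,(o,w,W,h,P) in D.items():
    bx=14+(h-10)*np.tan(np.radians(9))
    M=np.array([(14,w/2,10),(14,-w/2,10),(-14,w/2,22),(-14,-w/2,22),(bx,W/2,h),(bx,-W/2,h)])/1000
    idx=[i for i in range(6) if P[i]]
    px=np.array([(o[0]+P[i][0]/7.5-.5,o[1]+P[i][1]/7.5-.5) for i in idx])
    def T(p): c,q=np.cos(p[2]),np.sin(p[2]); return M@np.array([[c,-q,0],[q,c,0],[0,0,1]]).T+[p[0],p[1],0]
    f=lambda p: np.ravel([proj('top',X)-u for X,u in zip(T(p)[idx],px)])
    x0=atz('top',*px[:4].mean(0),.015)
    z=least_squares(f,[x0[0],x0[1],0.2],loss='soft_l1')
    print(n,np.round(z.x[:2],4),'yaw',round(np.degrees(z.x[2]),1),np.round(f(z.x),1))
    for im,c in((t,'top'),(s,'side')):
        q=[proj(c,X) for X in T(z.x)]
        for a,b in((0,1),(1,3),(3,2),(2,0),(4,5)): cv2.line(im,*[tuple(int(round(v*16)) for v in q[k]) for k in(a,b)],(255,0,255),1,cv2.LINE_AA,4)
crop(t,(290,170,450,290),5,'pics/ot.png'); crop(s,(290,140,400,240),6,'pics/os.png')
E
python3 stands.py
```

```text
stick [ 0.533  -0.3223] yaw 22.8 [-1.6  0.3  0.  -0.  -0.1  0.2  1.1 -0.1 -0.3 -0.1  0.5 -0.2]
slim [ 0.4299 -0.2327] yaw 9.3 [-0.5  0.6 -0.3  0.4 -0.1 -0.4  0.5 -0.1 -0.3 -0.1  0.8 -0.2]
classic [ 0.5223 -0.4599] yaw 21.8 [-1.7  1.   0.   0.8 -0.6 -0.1  0.6 -0.9  1.2 -0.7]
square [ 0.4409 -0.3843] yaw 12.5 [-1.6  0.1 -0.9 -0.4  0.5 -0.2  0.4 -0.4  0.9  1.3]
```

View pics/ot.png

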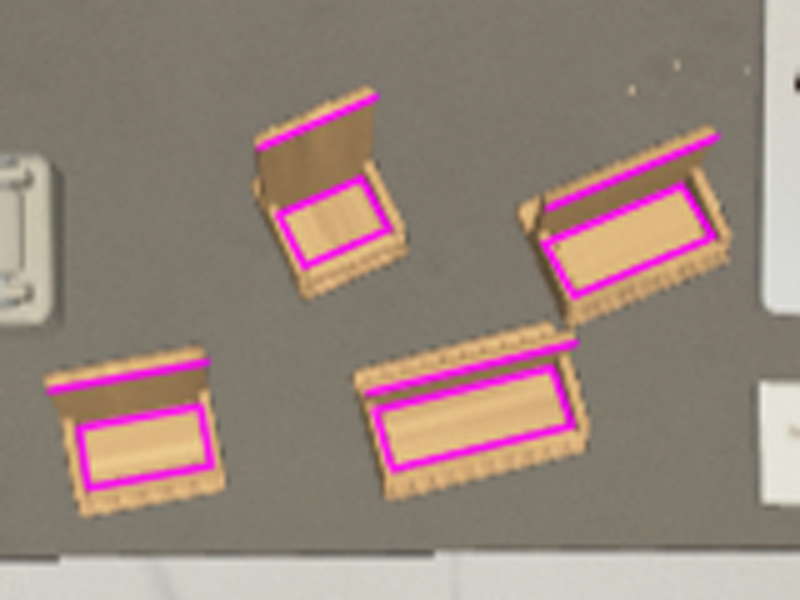

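View pics/os.png

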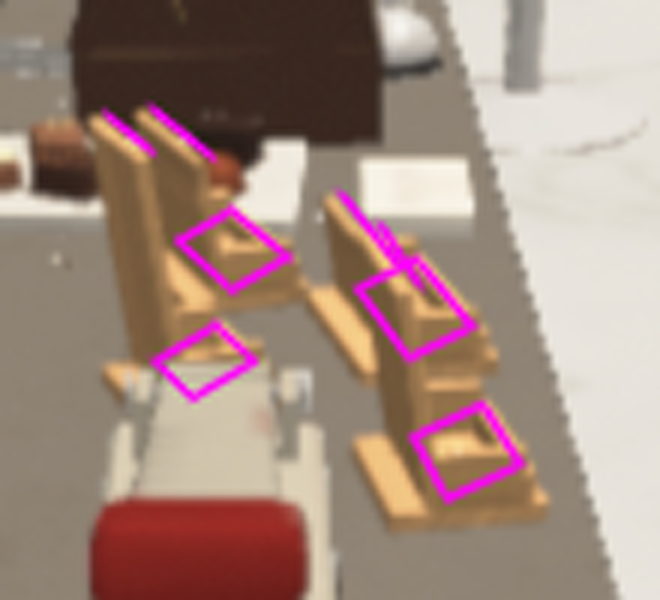

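```bash
cat > bars.py <<'E'
from h import *
import sys
B={'stick':(30,140),'slim':(44,118),'classic':(58,96),'square':(72,74)}
print(atz('top',230.8,179),atz('top',243.6,178.3),atz('side',273,268.5))
def box(x,y,yaw,lean,w,h,th=9):
    V=np.array([(a*th/2,b*w/2,c*h) for a in(-1,1) for b in(-1,1) for c in(0,1)])/1000
    l=lean; Ry=np.array([[np.cos(l),0,np.sin(l)],[0,1,0],[-np.sin(l),0,np.cos(l)]])
    Rz=np.array([[np.cos(yaw),-np.sin(yaw),0],[np.sin(yaw),np.cos(yaw),0],[0,0,1]])
    # lowest: back-bottom edge touches: rotate about it
    off=np.array([0,0,th/2000*np.sin(l)])
    return (Rz@(Ry@V.T)).T+off+[x,y,0]
E_=[(0,1),(0,2),(0,4),(1,3),(1,5),(2,3),(2,6),(3,7),(4,5),(4,6),(5,7),(6,7)]
def draw(x,y,yaw,lean,out,sp=9.14):
    t=cv2.imread('pics/top0.png');s=cv2.imread('pics/side0.png')
    for im,c,bx,k,f in((t,'top',(190,100,310,200),6,'t'),(s,'side',(225,180,305,280),6,'s')):
        x0,y0,x1,y1=bx; im=cv2.resize(im[y0:y1,x0:x1],None,fx=k,fy=k,interpolation=cv2.INTER_CUBIC)
        for i,(n,(w,h)) in enumerate(B.items()):
            d=i*sp/1000; V=box(x+d*np.cos(yaw),y+d*np.sin(yaw),yaw,lean,w,h)
            q=[((proj(c,X)-[x0,y0]+.5)*k) for X in V]
            col=[(255,0,255),(0,255,0),(255,255,0),(0,128,255)][i]
            for a,b in E_: cv2.line(im,tuple(int(v) for v in q[a]),tuple(int(v) for v in q[b]),col,1,cv2.LINE_AA)
        cv2.imwrite(f'pics/{out}_{f}.png',im)
if __name__=='__main__':
    a=[float(v) for v in sys.argv[1:5]]; draw(a[0],a[1],np.radians(a[2]),np.radians(a[3]),sys.argv[5])
E
python3 bars.py 0.632 -0.041 5 10 b1
```

```text
[ 0.6245413  -0.02303173  0.        ] [ 0.62577827 -0.05393101  0.        ] [ 0.62365505 -0.02504238  0.        ]
```

View pics/b1_t.png

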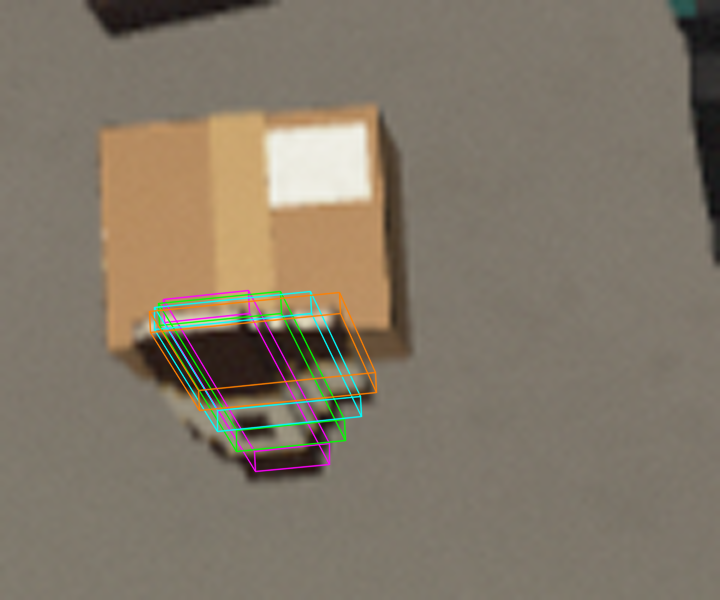

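View pics/b1_s.png

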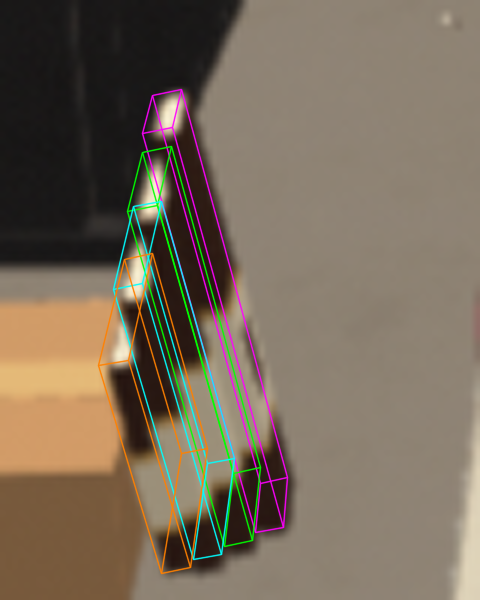

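```bash
python3 bars.py 0.6295 -0.0375 4.5 8.5 b2; python3 -c "
import cv2,numpy as np
a=cv2.imread('pics/b2_t.png')[200:500];b=cv2.imread('pics/b2_s.png')
a=cv2.resize(a[:,80:420],None,fx=1.2,fy=1.2)
a=cv2.copyMakeBorder(a,0,600-a.shape[0],0,0,0);cv2.imwrite('pics/b2.png',np.hstack([a,b[:,60:]])[:,:800])"
```

```text
[ 0.6245413  -0.02303173  0.        ] [ 0.62577827 -0.05393101  0.        ] [ 0.62365505 -0.02504238  0.        ]
```

View pics/b2.png

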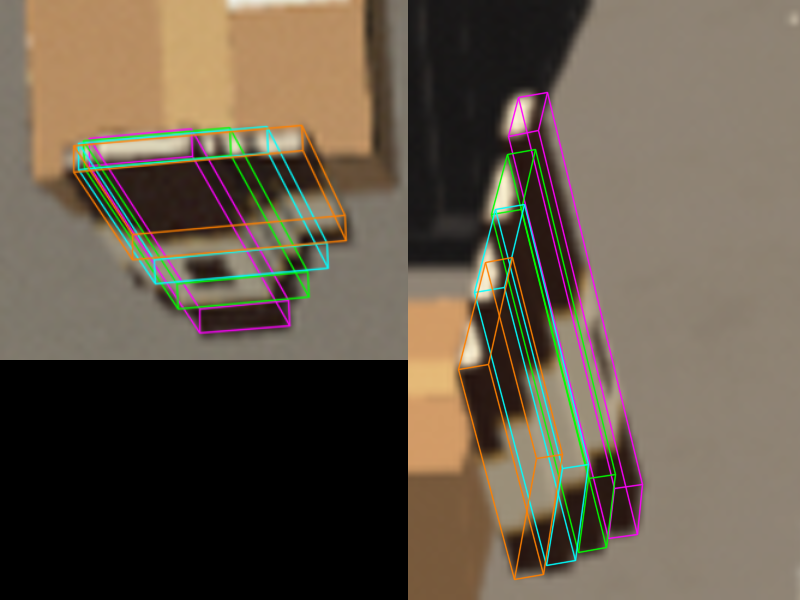

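```bash
python3 - <<'E'
from h import *
print(tri(('top',149,214),('side',323,232)))
print(tri(('top',161,202),('side',308,222)),tri(('top',161,226),('side',338,222)))
for z in (0,.1,.15,.2): print(z,[np.round(atz('top',u,v,z),3) for u,v in((140,201),(161,226),(175,200),(300,202),(300,236))])
s=r.sense();print(s['time_s'],s['joints'])
E
```

```text
[0.52393963 0.10906553 0.14694061]
[0.54724998 0.08419111 0.1508419 ] [0.5003361  0.08220445 0.14970852]
0 [array([0.574, 0.194, 0.   ]), array([0.513, 0.14 , 0.   ]), array([0.575, 0.11 , 0.   ]), array([ 0.566, -0.19 ,  0.   ]), array([ 0.485, -0.189,  0.   ])]
0.1 [array([0.558, 0.15 , 0.1  ]), array([0.503, 0.102, 0.1  ]), array([0.559, 0.074, 0.1  ]), array([ 0.55 , -0.196,  0.1  ]), array([ 0.477, -0.196,  0.1  ])]
0.15 [array([0.549, 0.128, 0.15 ]), array([0.497, 0.082, 0.15 ]), array([0.55 , 0.056, 0.15 ]), array([ 0.542, -0.2  ,  0.15 ]), array([ 0.473, -0.199,  0.15 ])]
0.2 [array([0.541, 0.106, 0.2  ]), array([0.492, 0.063, 0.2  ]), array([0.542, 0.038, 0.2  ]), array([ 0.534, -0.203,  0.2  ]), array([ 0.469, -0.202,  0.2  ])]
0.95 [-5.21039223e+01  2.20404602e+01  4.52872012e-01  9.66651286e-04
 -6.84119430e+01 -1.48173003e+01]
```

```bash
cat > to.py <<'E'
from h import *
from scipy.spatial.transform import Rotation as Ro
import sys
def Rt(psi):
    p=np.radians(psi);return np.array([[-np.cos(p),-np.sin(p),0],[-np.sin(p),np.cos(p),0],[0,0,-1]]).T.T if 0 else np.array([[-np.cos(p),-np.sin(p),0],[-np.sin(p),np.cos(p),0],[0,0,-1.]])
s=r.sense();R=np.array(s['ee_rot']);p=np.array(s['tcp_pos'])
if __name__=='__main__':
    print('t',round(s['time_s'],2),'tcp',np.round(p,4),'psi',round(np.degrees(np.arctan2(-R[0,1],R[1,1])),2),'F',np.round(s['wrist_force'],1),'g',round(s['gripper_width'],3),'mm',round(87*s['gripper_width'],1))
    a=[float(v) for v in sys.argv[1:]]
    for k in range(0,len(a),4):
        d=R.T@(np.array(a[k:k+3])-p)/.3; w=Ro.from_matrix(R.T@Rt(a[k+3])).as_rotvec(degrees=True)/180
        print('shift',np.round(d,3).tolist(),'turn',np.round(w,4).tolist())
E
python3 to.py .4 -.3 .3 15  .65 -.036 .3 4.5
```

```text
t 0.95 tcp [ 0.245  -0.5749  0.2396] psi 23.08 F [ 0.  -0.4  0.7] g 0.998 mm 86.8
shift [-0.835, 0.641, -0.201] turn [-0.0, -0.0, 0.0449]
shift [-1.946, 1.124, -0.201] turn [-0.0, -0.0, 0.1032]
```

```bash
python3 -m creep '[[1,-0.835,0.641,-0.2,0,0,0.045],[1,-0.835,0.641,-0.2,0,0,0.045],[1,-0.835,0.641,-0.2,0,0,0.045],[1,-0.835,0.641,-0.2,0,0,0.045],[1,-0.835,0.641,-0.2,0,0,0.045]]'; python3 to.py .4 -.3 .3 15  .65 -.036 .3 4.5
```

```text
time_s: 1.37
tcp_pos: [0.3453, -0.3962, 0.2786]
ee_rot: [[-0.966, -0.258, 0.0], [-0.258, 0.966, -0.0], [-0.0, -0.0, -1.0]]
wrist_force: [1.3, -0.1, 0.4]
gripper_width: 1.001
t 1.37 tcp [ 0.3453 -0.3962  0.2786] psi 14.95 F [ 1.3 -0.1  0.4] g 1.001 mm 87.1
shift [-0.259, 0.263, -0.071] turn [-0.0001, 0.0001, -0.0003]
shift [-1.291, 0.898, -0.071] turn [-0.0001, 0.0001, 0.058]
```

```bash
python3 -m creep '[[1,-0.9,0.63,-0.08,0,0,0.058],[1,-0.9,0.63,-0.08,0,0,0.058],[1,-0.9,0.63,-0.08,0,0,0.058],[1,-0.9,0.63,-0.08,0,0,0.058],[1,-0.9,0.63,-0.08,0,0,0.058]]'>/dev/null; python3 to.py   .65 -.036 .3 4.5
```

```text
t 1.78 tcp [ 0.4762 -0.2404  0.2939] psi 4.52 F [ 1.  -1.  -0.5] g 1.002 mm 87.2
shift [-0.631, 0.634, -0.02] turn [-0.0002, 0.0004, 0.0001]
```

```bash
python3 -m creep '[[1,-0.55,0.64,-0.02,0,0,0],[1,-0.55,0.64,-0.02,0,0,0],[1,-0.55,0.64,-0.02,0,0,0],[1,-0.55,0.64,-0.02,0,0,0],[1,-0.55,0.64,-0.02,0,0,0]]'>/dev/null;python3 -m creep '[[1,-0.1,0.14,0,0,0,0],[1,-0.1,0.14,0,0,0,0],[1,-0.1,0.14,0,0,0,0]]'>/dev/null; python3 to.py   .65 -.036 .137 4.5; python3 - <<'E'
from h import *
s=r.sense();np.savez('pics/w1.npz',p=s['tcp_pos'],R=s['ee_rot'])
cv2.imwrite('pics/w1.png',r.capture('wrist'))
E
```

```text
t 2.45 tcp [ 0.6267 -0.0247  0.298 ] psi 4.76 F [ 0.4 -0.7  0.1] g 0.997 mm 86.8
shift [-0.074, -0.044, 0.537] turn [-0.0001, 0.0003, 0.0015]
```

View pics/w1.png

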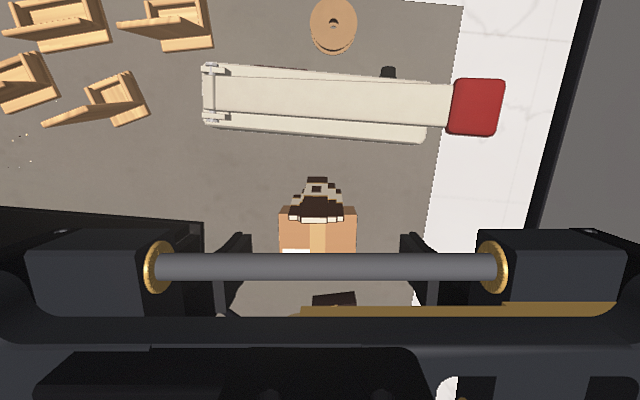

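```bash
cat > wr.py <<'E'
from h import *
from bars import box,B,E_
def wproj(X,p,R):
    m=r.camera_model('wrist');M=np.array(m['mount']);q=M[:3,:3].T@(np.array(R).T@(np.array(X)-p)-M[:3,3]);u=np.array(m['mtx'])@q;return u[:2]/u[2]
def ov(f,x,y,yaw,lean,bx,k,out,start=0):
    z=np.load(f+'.npz');im=cv2.imread(f+'.png');x0,y0,x1,y1=bx
    im=cv2.resize(im[y0:y1,x0:x1],None,fx=k,fy=k,interpolation=cv2.INTER_CUBIC);raw=im.copy()
    for i,(n,(w,h)) in enumerate(B.items()):
        if i<start: continue
        d=i*.00914;V=box(x+d*np.cos(yaw),y+d*np.sin(yaw),yaw,lean,w,h)
        q=[((wproj(X,z['p'],z['R'])-[x0,y0]+.5)*k) for X in V]
        for a,b in E_: cv2.line(im,tuple(int(v) for v in q[a]),tuple(int(v) for v in q[b]),[(255,0,255),(0,255,0),(255,255,0),(0,128,255)][i],1,cv2.LINE_AA)
    cv2.imwrite(out,np.hstack([raw,im]))
E
python3 -c "
from wr import *
ov('pics/w1',.6295,-.0365,np.radians(4.5),np.radians(9),(275,165,360,245),4.7,'pics/w1o.png')"
```

```text
[ 0.6245413  -0.02303173  0.        ] [ 0.62577827 -0.05393101  0.        ] [ 0.62365505 -0.02504238  0.        ]
```

View pics/w1o.png

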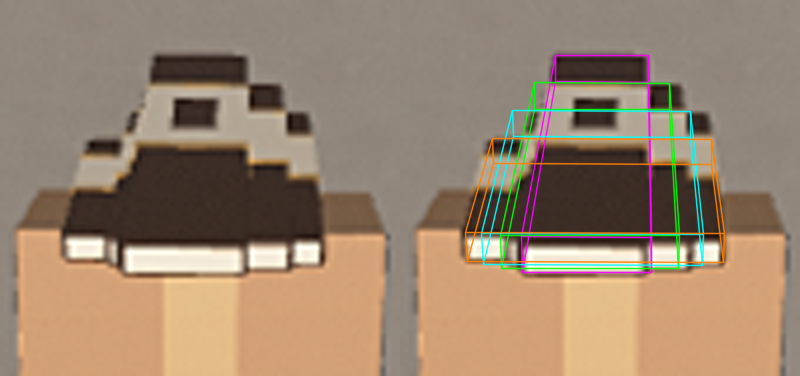

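```bash
python3 to.py .649 -.035 .18 4.5; python3 -m creep '[[1,-0.07,-0.04,0.0,0,0,0],[1,-0.075,-0.04,0.39,0,0,0],[1,-0.075,-0.04,0.39,0,0,0],[1,-0.075,-0.04,0.39,0,0,0],[1,-0.075,-0.04,0.39,0,0,0]]'>/dev/null; python3 -m creep '[[1,0,0,0,0,0,0]]' >/dev/null; python3 to.py .649 -.035 .137 4.5
```

```text
t 2.5 tcp [ 0.6257 -0.0264  0.2983] psi 4.67 F [ 0.4 -0.7 -0.3] g 0.998 mm 86.8
shift [-0.075, -0.035, 0.394] turn [-0.0002, 0.0001, 0.001]
t 3.0 tcp [ 0.6436 -0.0399  0.1742] psi 4.44 F [1.  0.5 1.4] g 0.998 mm 86.8
shift [-0.021, 0.015, 0.124] turn [-0.0004, -0.005, -0.0003]
```

```bash
python3 -m creep '[[1,0,0,0,0,0,0],[1,0,0,0,0,0,0]]' ; python3 to.py .649 -.035 .137 4.5
```

```text
time_s: 3.17
tcp_pos: [0.6447, -0.0408, 0.1771]
ee_rot: [[-0.997, -0.077, -0.011], [-0.077, 0.997, -0.003], [0.011, -0.002, -1.0]]
wrist_force: [0.1, -0.2, 0.6]
gripper_width: 0.998
t 3.17 tcp [ 0.6447 -0.0408  0.1771] psi 4.41 F [ 0.1 -0.2  0.6] g 0.998 mm 86.8
shift [-0.017, 0.018, 0.133] turn [-0.0006, -0.0036, -0.0005]
```

```bash
python3 -m creep '[[1,-0.017,0.018,0,0,-0.0036,0],[1,-0.017,0.018,0.05,0,-0.0036,0],[1,-0.017,0.018,0.1,0,-0.0036,0],[1,-0.017,0.018,0.1,0,-0.0036,0]]' ; python3 to.py .649 -.035 .137 4.5
```

```text
time_s: 3.5
tcp_pos: [0.6484, -0.0346, 0.1462]
ee_rot: [[-0.997, -0.077, -0.001], [-0.077, 0.997, -0.001], [0.001, -0.001, -1.0]]
wrist_force: [0.1, 0.1, -1.2]
gripper_width: 0.999
t 3.5 tcp [ 0.6484 -0.0346  0.1462] psi 4.4 F [ 0.1  0.1 -1.2] g 0.999 mm 86.9
shift [-0.002, -0.002, 0.031] turn [-0.0004, -0.0005, -0.0005]
```

```bash
python3 -m creep '[[1,-0.002,-0.002,0.03,0,0,0],[1,-0.002,-0.002,0.03,0,0,0]]' ; python3 to.py .649 -.035 .137 4.5;  python3 - <<'E'
from h import *
s=r.sense();np.savez('pics/w2.npz',p=s['tcp_pos'],R=s['ee_rot'])
im=r.capture('wrist');cv2.imwrite('pics/w2.png',im)
sd=r.capture('side')
a=cv2.resize(im[100:300,120:520],None,fx=1.5,fy=1.5); b=cv2.resize(sd[100:300,180:340],(0,0),fx=1.5,fy=1.5)
cv2.imwrite('pics/w2v.png',np.hstack([a,b]))
E
```

```text
time_s: 3.67
tcp_pos: [0.6492, -0.0348, 0.1371]
ee_rot: [[-0.997, -0.077, -0.001], [-0.077, 0.997, -0.001], [0.001, -0.001, -1.0]]
wrist_force: [0.3, 0.4, -0.7]
gripper_width: 1.002
t 3.67 tcp [ 0.6492 -0.0348  0.1371] psi 4.41 F [ 0.3  0.4 -0.7] g 1.002 mm 87.2
shift [0.001, -0.001, 0.0] turn [-0.0003, -0.0004, -0.0005]
```

View pics/w2v.png

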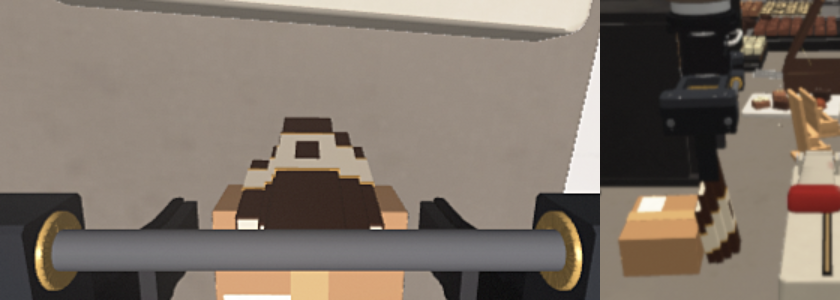

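```bash
for i in 1 2; do python3 -m creep '[[0,0,0,0,0,0,0],[0,0,0,0,0,0,0],[0,0,0,0,0,0,0],[0,0,0,0,0,0,0],[0,0,0,0,0,0,0]]' ; done; python3 to.py .649 -.035 .137 4.5
```

```text
time_s: 4.18
tcp_pos: [0.6496, -0.035, 0.1382]
ee_rot: [[-0.997, -0.077, 0.0], [-0.077, 0.997, -0.001], [-0.0, -0.001, -1.0]]
wrist_force: [0.3, 0.1, -0.3]
gripper_width: 0.708
time_s: 4.6
tcp_pos: [0.6496, -0.035, 0.1381]
ee_rot: [[-0.997, -0.077, 0.0], [-0.077, 0.997, -0.001], [-0.0, -0.001, -1.0]]
wrist_force: [0.8, -0.2, 0.3]
gripper_width: 0.341
t 4.6 tcp [ 0.6496 -0.035   0.1381] psi 4.42 F [ 0.8 -0.2  0.3] g 0.341 mm 29.7
shift [0.002, 0.0, 0.004] turn [-0.0004, 0.0, -0.0004]
```

```bash
python3 -m creep '[[0,0,0,0,0,0,0],[0,0,0,0,0,0,0],[0,0,0,-0.03,0,0,0],[0,0,0,-0.06,0,0,0],[0,0,0,-0.1,0,0,0]]' ; python3 -m creep '[[0,0,0,-0.1,0,0,0],[0,0,0,-0.2,0,0,0],[0,0,0,-0.3,0,0,0],[0,0,0,-0.4,0,0,0],[0,0,0,-0.5,0,0,0]]'; python3 to.py .61 -.035 .34 4.5;  python3 - <<'E'
from h import *
s=r.sense();np.savez('pics/w3.npz',p=s['tcp_pos'],R=s['ee_rot'])
im=r.capture('wrist');cv2.imwrite('pics/w3.png',im)
sd=r.capture('side')
a=cv2.resize(im[100:300,120:520],None,fx=1.3,fy=1.3); b=cv2.resize(sd[100:300,180:340],(0,0),fx=1.3,fy=1.3)
cv2.imwrite('pics/w3v.png',np.hstack([a,b]))
E
```

```text
time_s: 5.02
tcp_pos: [0.6494, -0.035, 0.1686]
ee_rot: [[-0.997, -0.077, -0.001], [-0.077, 0.997, -0.001], [0.001, -0.001, -1.0]]
wrist_force: [0.5, -0.4, -0.6]
gripper_width: 0.337
time_s: 5.43
tcp_pos: [0.6492, -0.0349, 0.3216]
ee_rot: [[-0.997, -0.077, 0.001], [-0.077, 0.997, -0.001], [-0.001, -0.001, -1.0]]
wrist_force: [0.5, 0.1, -0.7]
gripper_width: 0.335
t 5.43 tcp [ 0.6492 -0.0349  0.3216] psi 4.42 F [ 0.5  0.1 -0.7] g 0.335 mm 29.2
shift [0.13, 0.01, -0.062] turn [-0.0005, 0.0003, -0.0004]
```

View pics/w3v.png

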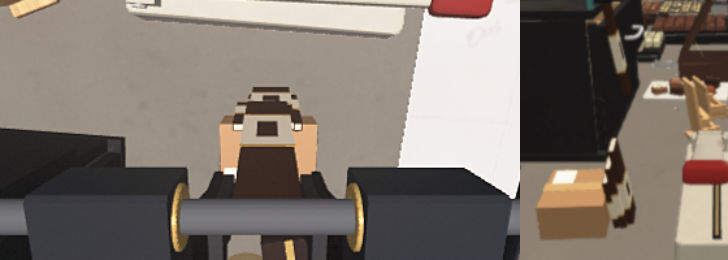

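```bash
cat > hand.py <<'E'
from wr import *
# draw held bar: foot offset in tool frame-ish: given dx(back),dz, lean, psi
def hold(f,n,dx,dy,dz,lean,bx,k,out,yawoff=0):
    z=np.load(f+'.npz');p=z['p'];R=z['R'];psi=np.arctan2(-R[0,1],R[1,1])
    im=cv2.imread(f+'.png');x0,y0,x1,y1=bx;im=cv2.resize(im[y0:y1,x0:x1],None,fx=k,fy=k,interpolation=cv2.INTER_CUBIC)
    c,s=np.cos(psi),np.sin(psi)
    V=box(p[0]+dx*c-dy*s,p[1]+dx*s+dy*c,psi+np.radians(yawoff),np.radians(lean),*B[n])+[0,0,p[2]+dz]
    raw=im.copy()
    q=[((wproj(X,p,R)-[x0,y0]+.5)*k) for X in V]
    for a,b in E_: cv2.line(im,tuple(int(v) for v in q[a]),tuple(int(v) for v in q[b]),(255,0,255),1,cv2.LINE_AA)
    cv2.imwrite(out,np.hstack([raw,im]))
E
sed -i '/^print/d' bars.py
python3 -c "
from hand import *
hold('pics/w3','stick',-.0201,0,-.138,9,(270,150,380,250),3.6,'pics/w3o.png')"
```

```text
(no output)
```

View pics/w3o.png

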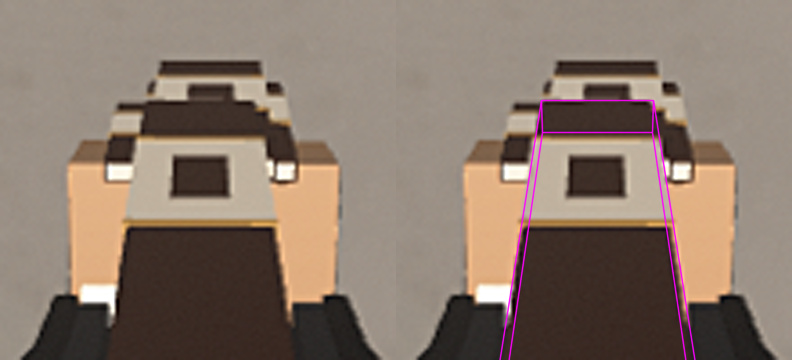

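```bash
python3 to.py .57 -.1 .32 10; python3 -m creep '[[0,0.25,-0.15,0,0,0,-0.03],[0,0.28,-0.19,0,0,0,-0.03],[0,0.28,-0.19,0,0,0,-0.03],[0,0.28,-0.19,0,0,0,-0.03],[0,0.28,-0.19,0,0,0,-0.03]]'; python3 to.py .556 -.3126 .31 22.8
```

```text
t 5.53 tcp [ 0.6517 -0.0352  0.327 ] psi 4.45 F [-0.2  0.3 -0.4] g 0.342 mm 29.7
shift [0.289, -0.194, 0.02] turn [-0.001, 0.0042, -0.0308]
time_s: 5.95
tcp_pos: [0.572, -0.0991, 0.3272]
ee_rot: [[-0.985, -0.17, 0.016], [-0.17, 0.986, -0.001], [-0.015, -0.004, -1.0]]
wrist_force: [-0.3, -0.2, -0.4]
gripper_width: 0.337
t 5.95 tcp [ 0.572  -0.0991  0.3272] psi 9.76 F [-0.3 -0.2 -0.4] g 0.337 mm 29.3
shift [0.174, -0.692, 0.057] turn [-0.0018, 0.0047, -0.0724]
```

```bash
python3 -m creep '[[0,0.17,-0.69,0.057,0,0.005,-0.072],[0,0.17,-0.69,0.057,0,0.005,-0.072],[0,0.17,-0.69,0.057,0,0.005,-0.072],[0,0.17,-0.69,0.057,0,0.005,-0.072],[0,0.17,-0.69,0.057,0,0.005,-0.072]]' >/dev/null; python3 to.py .556 -.3126 .31 22.8
```

```text
t 6.37 tcp [ 0.5588 -0.3038  0.3101] psi 22.81 F [ 0.7  1.1 -1.2] g 0.344 mm 29.9
shift [0.02, -0.023, 0.0] turn [-0.0017, -0.0004, 0.0]
```

```bash
python3 -m creep '[[0,0.02,-0.023,0,0,0,0],[0,0.02,-0.023,0,0,0,0],[0,0.02,-0.023,0,0,0,0]]' >/dev/null; python3 to.py .556 -.3126 .149 22.8
cat > stov.py <<'E'
from hand import *
S={'stick':(.533,-.3223,22.8,43,55,121),'slim':(.4299,-.2327,9.3,57,69,99),'classic':(.5223,-.4599,21.8,71,83,77),'square':(.4409,-.3843,12.5,85,97,55)}
EE=((0,1),(1,3),(3,2),(2,0),(4,5),(6,8),(7,9))
def shoot(f,names,bx,k):
    s=r.sense();p=np.array(s['tcp_pos']);R=np.array(s['ee_rot']);np.savez(f+'.npz',p=p,R=R)
    im=r.capture('wrist');cv2.imwrite(f+'.png',im)
    x0,y0,x1,y1=bx;im=cv2.resize(im[y0:y1,x0:x1],None,fx=k,fy=k,interpolation=cv2.INTER_CUBIC);raw=im.copy()
    for n in names:
        x,y,a,w,W,h=S[n];a=np.radians(a);b=14+(h-10)*np.tan(np.radians(9))
        M=np.array([(14,w/2,10),(14,-w/2,10),(-14,w/2,22),(-14,-w/2,22),(b,W/2,h),(b,-W/2,h),(-14,w/2,32),(-14,-w/2,32),(14,w/2,32),(14,-w/2,32)])/1000
        X=M@np.array([[np.cos(a),-np.sin(a),0],[np.sin(a),np.cos(a),0],[0,0,1]]).T+[x,y,0]
        q=[(wproj(v,p,R)-[x0,y0]+.5)*k for v in X]
        for i,j in EE: cv2.line(im,tuple(int(v) for v in q[i]),tuple(int(v) for v in q[j]),(255,0,255),1,cv2.LINE_AA)
    cv2.imwrite(f+'o.png',np.hstack([raw,im]))
E
python3 -c "
from stov import *
shoot('pics/w4',['stick'],(200,100,450,300),1.6)"
```

```text
t 6.62 tcp [ 0.5566 -0.3125  0.3091] psi 22.76 F [-0.4  0.  -0.7] g 0.339 mm 29.5
shift [0.001, 0.003, 0.534] turn [-0.0013, -0.0007, -0.0002]
```

View pics/w4o.png

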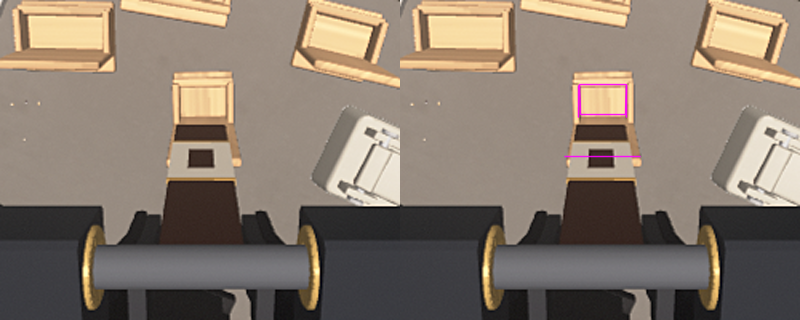

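View pics/w4.png

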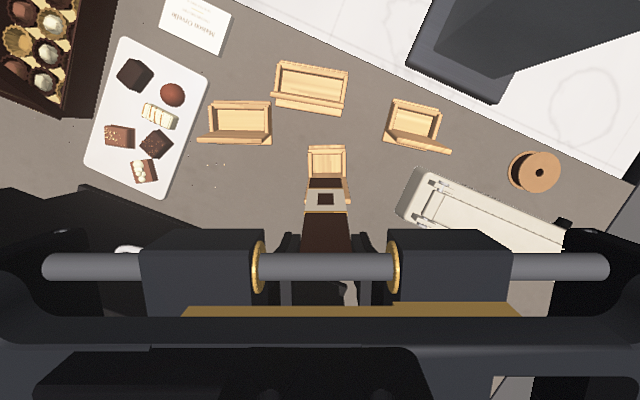

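```bash
cat >> stov.py <<'E'
def view(f,names,bx,k,out):
    z=np.load(f+'.npz');p,R=z['p'],z['R'];im=cv2.imread(f+'.png')
    x0,y0,x1,y1=bx;im=cv2.resize(im[y0:y1,x0:x1],None,fx=k,fy=k,interpolation=cv2.INTER_CUBIC)
    for n in names:
        x,y,a,w,W,h=S[n];a=np.radians(a);b=14+(h-10)*np.tan(np.radians(9))
        M=np.array([(14,w/2,10),(14,-w/2,10),(-14,w/2,22),(-14,-w/2,22),(b,W/2,h),(b,-W/2,h),(-14,w/2,32),(-14,-w/2,32),(14,w/2,32),(14,-w/2,32)])/1000
        X=M@np.array([[np.cos(a),-np.sin(a),0],[np.sin(a),np.cos(a),0],[0,0,1]]).T+[x,y,0]
        q=[(wproj(v,p,R)-[x0,y0]+.5)*k for v in X]
        for i,j in EE: cv2.line(im,tuple(int(v) for v in q[i]),tuple(int(v) for v in q[j]),(255,0,255),1,cv2.LINE_AA)
    cv2.imwrite(out,im)
E
python3 -c "
from stov import *
view('pics/w4',S,(190,50,460,220),2.9,'pics/w4a.png')
view('pics/w4',['stick'],(295,135,360,185),10,'pics/w4b.png')"
```

```text
(no output)
```

View pics/w4a.png

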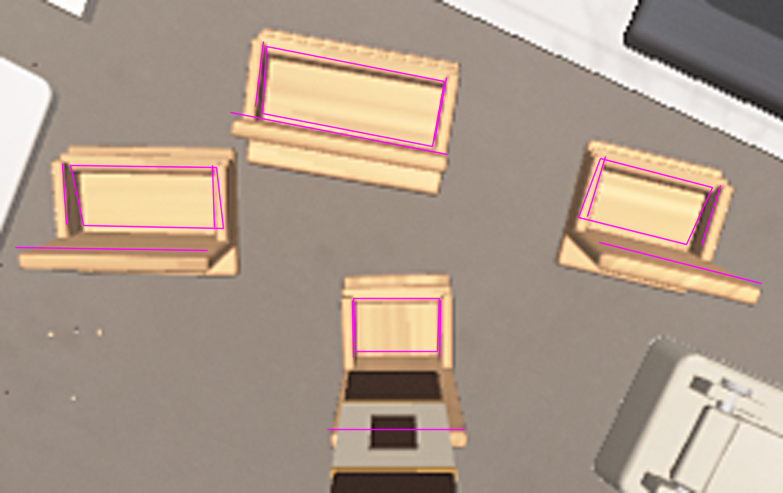

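View pics/w4b.png

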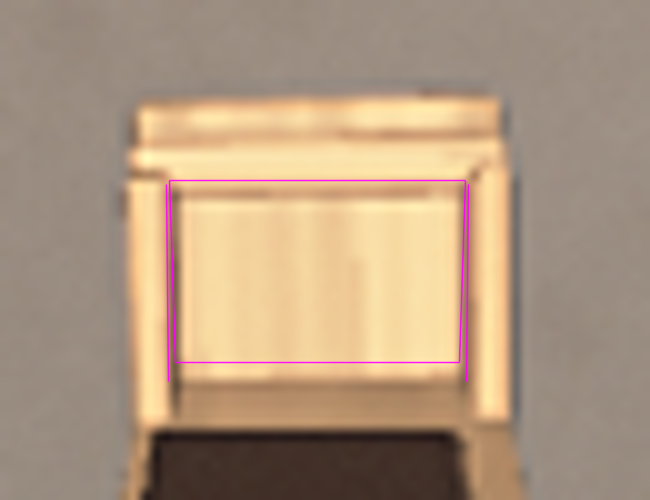

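```bash
python3 -m creep '[[0,0,0.002,0.12,0,0,0],[0,0,0.002,0.24,0,0,0],[0,0,0.002,0.36,0,0,0],[0,0,0.002,0.44,0,0,0],[0,0,0.002,0.44,0,0,0]]' ; python3 to.py .5565 -.3123 .149 22.8
python3 -c "
from stov import *
shoot('pics/w5',['stick'],(290,100,370,220),4)
sd=r.capture('side');crop(sd,(280,90,400,230),4,'pics/s5.png')"
```

```text
time_s: 7.08
tcp_pos: [0.5541, -0.3084, 0.1716]
ee_rot: [[-0.921, -0.39, -0.01], [-0.39, 0.921, 0.0], [0.009, 0.004, -1.0]]
wrist_force: [-0.6, -0.1, -2.0]
gripper_width: 0.344
t 7.08 tcp [ 0.5541 -0.3084  0.1716] psi 22.93 F [-0.6 -0.1 -2. ] g 0.344 mm 29.9
shift [-0.003, -0.016, 0.075] turn [0.0014, -0.003, 0.0007]
```

View pics/w5o.png

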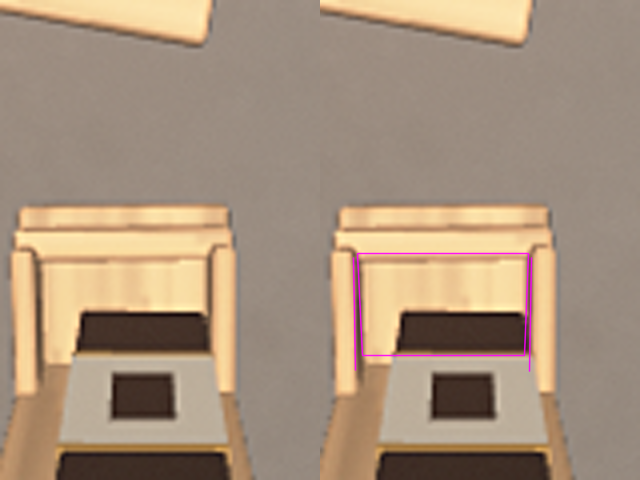

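View pics/s5.png

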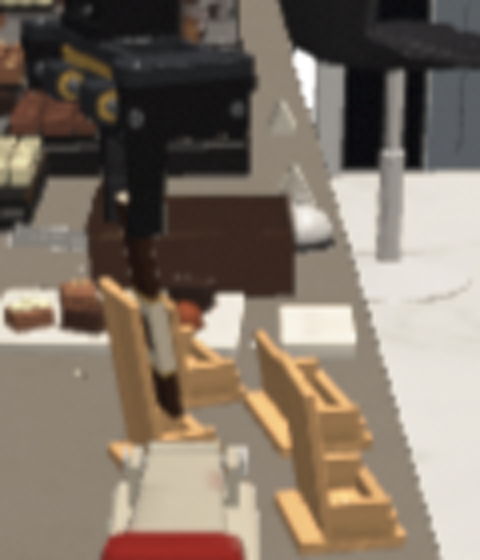

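```bash
python3 -m creep '[[0,-0.003,-0.016,0,0.001,-0.003,0],[0,-0.003,-0.016,0.02,0.001,-0.003,0],[0,-0.003,-0.016,0.04,0.001,-0.003,0],[0,-0.003,-0.016,0.055,0.001,-0.003,0],[0,-0.003,-0.016,0.055,0.001,-0.003,0]]' ; python3 to.py .5565 -.3123 .149 22.8
python3 -c "
from stov import *
shoot('pics/w6',['stick'],(290,100,370,220),4)"
```

```text
time_s: 7.6
tcp_pos: [0.5596, -0.3146, 0.1608]
ee_rot: [[-0.921, -0.39, 0.008], [-0.39, 0.921, -0.004], [-0.006, -0.007, -1.0]]
wrist_force: [-0.3, 0.1, -0.4]
gripper_width: 0.34
t 7.6 tcp [ 0.5596 -0.3146  0.1608] psi 22.97 F [-0.3  0.1 -0.4] g 0.34 mm 29.6
shift [0.007, 0.011, 0.039] turn [-0.0022, 0.002, 0.0009]
```

View pics/w6o.png

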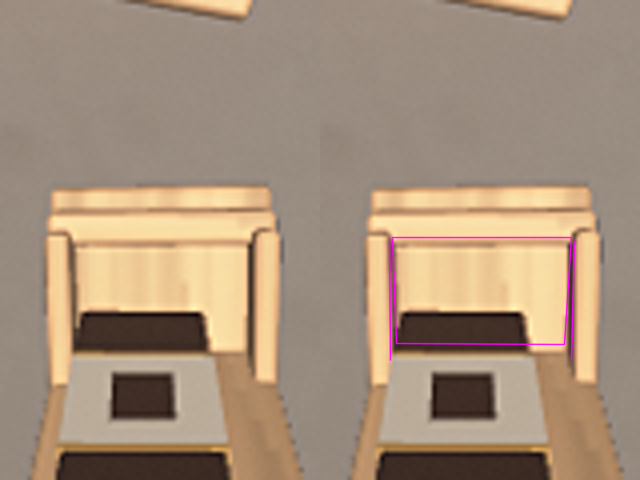

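```bash
python3 -m creep '[[0,0.004,0.007,0,0,0,0],[0,0.004,0.007,0,0,0,0],[0,0.004,0.007,0,0,0,0],[0,0.004,0.007,0,0,0,0]]' ; python3 to.py .5565 -.3123 .149 22.8; python3 -m creep '[[0,0,0,0,0,0,0]]';python3 to.py .5565 -.3123 .149 22.8
```

```text
time_s: 7.98
tcp_pos: [0.5578, -0.3133, 0.1613]
ee_rot: [[-0.921, -0.39, 0.009], [-0.39, 0.921, -0.004], [-0.007, -0.008, -1.0]]
wrist_force: [0.9, 0.3, -1.0]
gripper_width: 0.34
t 7.98 tcp [ 0.5578 -0.3133  0.1613] psi 22.97 F [ 0.9  0.3 -1. ] g 0.34 mm 29.6
shift [0.003, 0.005, 0.041] turn [-0.0024, 0.0021, 0.001]
time_s: 8.07
tcp_pos: [0.5578, -0.3134, 0.1614]
ee_rot: [[-0.921, -0.39, 0.009], [-0.39, 0.921, -0.004], [-0.007, -0.008, -1.0]]
wrist_force: [-0.8, 0.7, -1.2]
gripper_width: 0.341
t 8.07 tcp [ 0.5578 -0.3134  0.1614] psi 22.97 F [-0.8  0.7 -1.2] g 0.341 mm 29.6
shift [0.003, 0.005, 0.041] turn [-0.0024, 0.0021, 0.001]
```

```bash
python3 -m creep '[[0,0.003,0.006,0,-0.0024,0.002,0.001],[0,0.003,0.006,0.015,-0.0024,0.002,0.001],[0,0.003,0.006,0.03,-0.0024,0.002,0.001],[0,0.003,0.006,0.036,-0.0024,0.002,0.001],[0,0.003,0.006,0.036,-0.0024,0.002,0.001]]' ; python3 to.py .5565 -.3123 .149 22.8
python3 -c "
from stov import *
shoot('pics/w7',['stick'],(290,100,370,220),4)"
```

```text
time_s: 8.48
tcp_pos: [0.5559, -0.3119, 0.1495]
ee_rot: [[-0.922, -0.387, -0.001], [-0.387, 0.922, 0.001], [0.001, 0.001, -1.0]]
wrist_force: [-0.3, -0.1, -0.7]
gripper_width: 0.341
t 8.48 tcp [ 0.5559 -0.3119  0.1495] psi 22.79 F [-0.3 -0.1 -0.7] g 0.341 mm 29.6
shift [-0.001, -0.002, 0.002] turn [0.0004, -0.0003, -0.0001]
```

View pics/w7o.png

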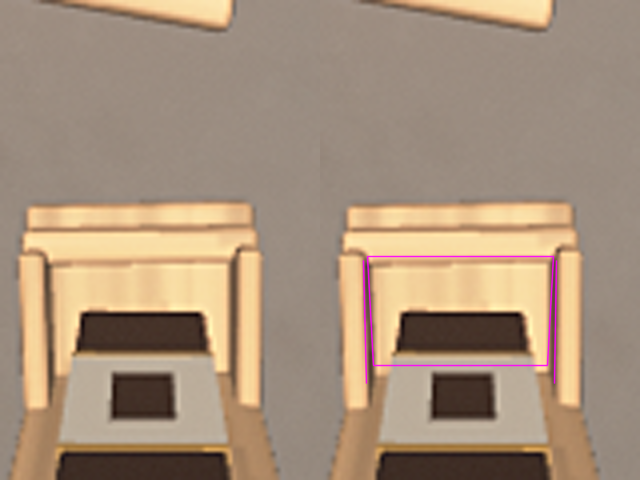

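```bash
python3 -m creep '[[0,0,0,0.003,0,0,0],[0,0,0,0.004,0,0,0],[0.4,0,0,0.004,0,0,0],[0.6,0,0,0.004,0,0,0],[0.8,0,0,0.004,0,0,0]]' ;python3 -m creep '[[0.8,0,0,0,0,0,0],[0.8,0,0,0,0,0,0],[0.8,0,0,0,0,0,0],[0.8,0,0,0,0,0,0]]'
python3 -c "
from stov import *
shoot('pics/w8',['stick'],(290,100,370,220),4)
sd=r.capture('side');crop(sd,(280,90,400,230),4,'pics/s8.png')"
```

```text
time_s: 8.95
tcp_pos: [0.5563, -0.3121, 0.149]
ee_rot: [[-0.922, -0.388, -0.0], [-0.388, 0.922, 0.0], [0.0, 0.0, -1.0]]
wrist_force: [0.3, 0.3, -0.4]
gripper_width: 0.474
time_s: 9.28
tcp_pos: [0.5563, -0.3121, 0.1492]
ee_rot: [[-0.922, -0.388, -0.0], [-0.388, 0.922, 0.0], [0.0, 0.0, -1.0]]
wrist_force: [-0.2, 0.3, 0.2]
gripper_width: 0.755
```

View pics/w8o.png

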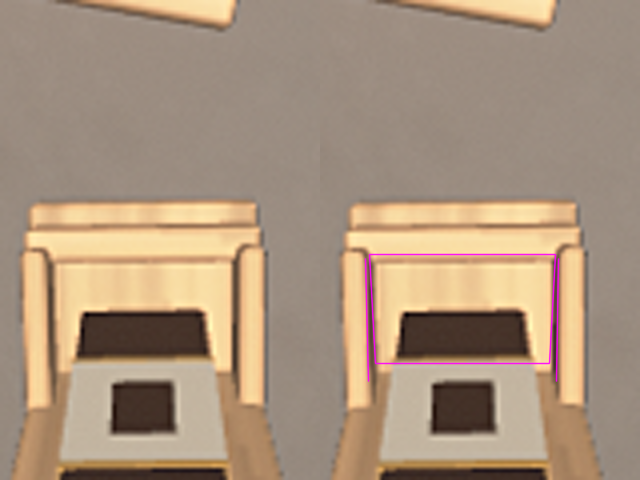

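View pics/s8.png

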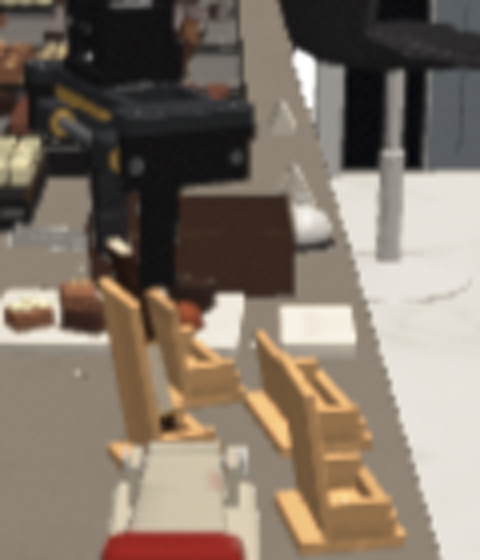

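```bash
python3 -m creep '[[0.8,0,0,-0.05,0,0,0],[0.8,0,0,-0.13,0,0,0],[0.8,0,0,-0.25,0,0,0],[0.8,0,0,-0.4,0,0,0],[0.8,0,0,-0.5,0,0,0]]' ;python3 -m creep '[[1,0,0,0,0,0,0]]'
python3 -c "
from stov import *
shoot('pics/w9',['stick'],(290,100,370,220),4)
sd=r.capture('side');crop(sd,(220,130,400,290),4,'pics/s9.png')";python3 to.py .5565 -.1 .30 10
```

```text
time_s: 9.8
tcp_pos: [0.5564, -0.3124, 0.3021]
ee_rot: [[-0.922, -0.388, 0.002], [-0.388, 0.922, -0.001], [-0.001, -0.002, -1.0]]
wrist_force: [0.9, -0.6, 0.9]
gripper_width: 0.801
time_s: 9.88
tcp_pos: [0.5589, -0.3141, 0.311]
ee_rot: [[-0.921, -0.388, 0.015], [-0.388, 0.921, -0.008], [-0.011, -0.014, -1.0]]
wrist_force: [0.3, -0.4, 0.9]
gripper_width: 0.825
t 9.98 tcp [ 0.5571 -0.3126  0.3047] psi 22.81 F [-0.2  0.3 -0.7] g 0.892 mm 77.6
shift [-0.273, 0.654, 0.014] turn [-0.0014, 0.0018, 0.0712]
```

View pics/s9.png

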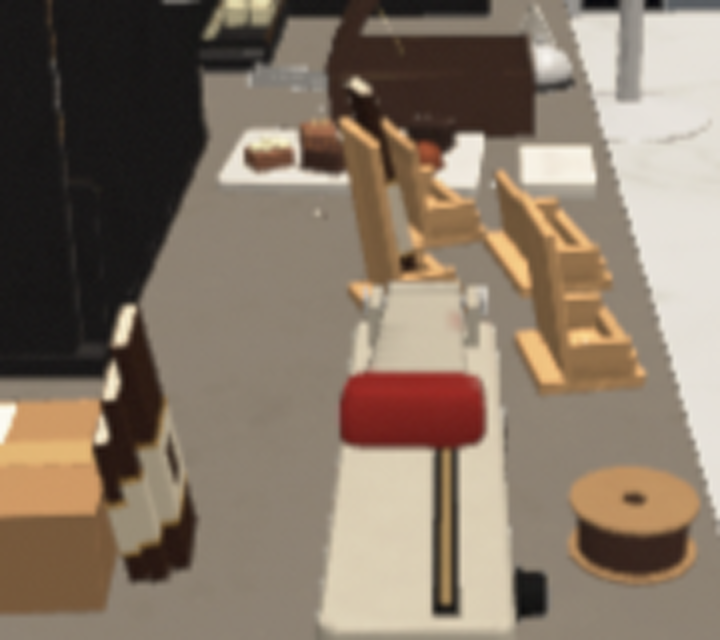

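```bash
python3 -m creep '[[1,-0.27,0.65,0.014,0,0.002,0.07],[1,-0.27,0.65,0.014,0,0.002,0.07],[1,-0.27,0.65,0.014,0,0.002,0.07],[1,-0.27,0.65,0.014,0,0.002,0.07],[1,-0.27,0.65,0.014,0,0.002,0.07]]'>/dev/null ;python3 to.py .625 -.03 .28 4.5
```

```text
t 10.4 tcp [ 0.5549 -0.1045  0.2978] psi 10.17 F [ 1.   0.1 -1.5] g 0.997 mm 86.8
shift [-0.274, 0.203, 0.058] turn [-0.0012, -0.0012, 0.0315]
```

```bash
python3 -m creep '[[1,-0.274,0.203,0.058,0,0,0.0315],[1,-0.274,0.203,0.058,0,0,0.0315],[1,-0.274,0.203,0.058,0,0,0.0315],[1,-0.274,0.203,0.058,0,0,0.0315],[1,-0.274,0.203,0.058,0,0,0.0315]]'>/dev/null ; python3 -m creep '[[1,0,0,0,0,0,0],[1,0,0,0,0,0,0]]' >/dev/null; python3 to.py .65 -.03 .16 4.5
cat > bov.py <<'E'
from hand import *
def shootb(f,n,x,y,yaw,lean,bx,k,cap=True):
    if cap:
        s=r.sense();np.savez(f+'.npz',p=s['tcp_pos'],R=s['ee_rot']);cv2.imwrite(f+'.png',r.capture('wrist'))
    z=np.load(f+'.npz');im=cv2.imread(f+'.png');x0,y0,x1,y1=bx
    im=cv2.resize(im[y0:y1,x0:x1],None,fx=k,fy=k,interpolation=cv2.INTER_CUBIC);raw=im.copy()
    V=box(x,y,np.radians(yaw),np.radians(lean),*B[n])
    q=[((wproj(X,z['p'],z['R'])-[x0,y0]+.5)*k) for X in V]
    for a,b in E_: cv2.line(im,tuple(int(v) for v in q[a]),tuple(int(v) for v in q[b]),(255,0,255),1,cv2.LINE_AA)
    cv2.imwrite(f+'o.png',np.hstack([raw,im]))
E
python3 -c "
from bov import *
shootb('pics/w10','slim',.6386,-.032,4.5,9,(275,160,360,245),4.7)"
```

```text
t 10.98 tcp [ 0.6235 -0.0299  0.2759] psi 4.54 F [-0.3  0.2 -0.6] g 1.001 mm 87.1
shift [-0.092, -0.006, 0.385] turn [-0.0013, -0.0035, 0.0002]
```

View pics/w10o.png

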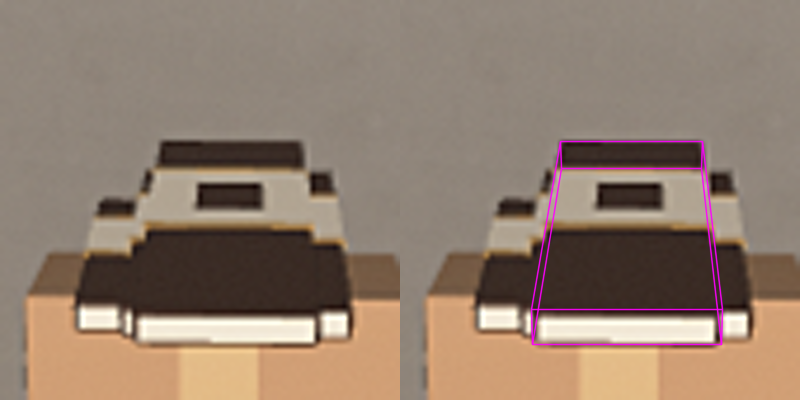

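```bash
python3 to.py .655 -.031 .15 4.5; python3 -m creep '[[1,-0.1,-0.008,0.05,-0.001,-0.0035,0],[1,-0.108,-0.01,0.15,-0.001,-0.0035,0],[1,-0.108,-0.01,0.25,-0.001,-0.0035,0],[1,-0.108,-0.01,0.35,-0.001,-0.0035,0],[1,-0.108,-0.01,0.41,-0.001,-0.0035,0]]'>/dev/null ; python3 -m creep '[[1,0,0,0,0,0,0],[1,0,0,0,0,0,0]]' >/dev/null; python3 to.py .655 -.031 .1155 4.5
```

```text
t 11.03 tcp [ 0.6236 -0.03    0.2765] psi 4.53 F [-0.6 -1.3 -0.3] g 0.997 mm 86.7
shift [-0.108, -0.01, 0.42] turn [-0.0013, -0.0032, 0.0001]
t 11.62 tcp [ 0.6518 -0.0335  0.1492] psi 4.32 F [ 0.3 -0.2 -1. ] g 0.999 mm 86.9
shift [-0.012, 0.007, 0.112] turn [-0.0003, -0.002, -0.001]
```

```bash
python3 -m creep '[[1,-0.012,0.007,0.02,0,-0.002,-0.001],[1,-0.012,0.007,0.06,0,-0.002,-0.001],[1,-0.012,0.007,0.1,0,-0.002,-0.001],[1,-0.012,0.007,0.11,0,-0.002,-0.001],[1,-0.012,0.007,0.11,0,-0.002,-0.001]]'>/dev/null ;  python3 to.py .655 -.031 .1155 4.5; python3 -m creep '[[0.8,0,0,0,0,0,0]]'>/dev/null;  python3 to.py .655 -.031 .1155 4.5; python3 -c "
from bov import *
shootb('pics/w11','slim',.6386,-.032,4.5,9,(200,130,440,270),1.6)"
```

```text
t 12.03 tcp [ 0.6541 -0.0312  0.1146] psi 4.5 F [ 0.7 -0.4 -0.9] g 0.999 mm 86.9
shift [-0.003, 0.0, -0.003] turn [-0.0003, -0.001, -0.0]
t 12.12 tcp [ 0.6544 -0.0312  0.1148] psi 4.52 F [-0.5  0.5  1.7] g 0.973 mm 84.7
shift [-0.002, 0.001, -0.002] turn [-0.0004, -0.0009, 0.0001]
```

View pics/w11o.png

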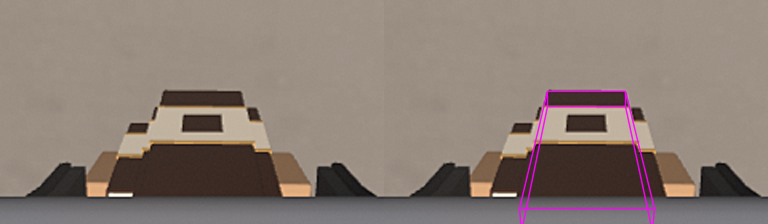

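```bash
python3 -m creep '[[0,-0.002,0,-0.003,0,0,0],[0,-0.002,0,-0.003,0,0,0],[0,-0.002,0,-0.003,0,0,0],[0,-0.002,0,-0.003,0,0,0],[0,-0.002,0,-0.003,0,0,0]]' >/dev/null; python3 -m creep '[[0,0,0,0,0,0,0],[0,0,0,0,0,0,0],[0,0,0,0,0,0,0],[0,0,0,0,0,0,0]]' ;python3 to.py .655 -.031 .1155 4.5
```

```text
time_s: 12.92
tcp_pos: [0.6549, -0.0311, 0.1158]
ee_rot: [[-0.997, -0.079, -0.003], [-0.079, 0.997, -0.001], [0.003, -0.001, -1.0]]
wrist_force: [-0.7, -0.8, -0.2]
gripper_width: 0.497
t 12.92 tcp [ 0.6549 -0.0311  0.1158] psi 4.51 F [-0.7 -0.8 -0.2] g 0.497 mm 43.2
shift [-0.0, 0.0, 0.001] turn [-0.0004, -0.0009, 0.0]
```

```bash
python3 -m creep '[[0,0,0,0,0,0,0],[0,0,0,0,0,0,0],[0,0,0,-0.03,0,0,0],[0,0,0,-0.06,0,0,0],[0,0,0,-0.1,0,0,0]]' ; python3 -m creep '[[0,0,0,-0.1,0,0,0],[0,0,0,-0.2,0,0,0],[0,0,0,-0.3,0,0,0],[0,0,0,-0.4,0,0,0],[0,0,0,-0.5,0,0,0]]' >/dev/null; python3 -m creep '[[0,0,0,0,0,0,0],[0,0,0,0,0,0,0]]'; python3 -c "
from hand import *
s=r.sense();np.savez('pics/w12.npz',p=s['tcp_pos'],R=s['ee_rot']);cv2.imwrite('pics/w12.png',r.capture('wrist'))
hold('pics/w12','slim',-.0163,-.0002,-.1158,9,(270,150,380,250),3.6,'pics/w12o.png')"; python3 to.py .57 -.08 .34 7
```

```text
time_s: 13.33
tcp_pos: [0.6547, -0.0311, 0.1463]
ee_rot: [[-0.997, -0.079, -0.004], [-0.079, 0.997, -0.001], [0.004, -0.001, -1.0]]
wrist_force: [0.3, -0.3, -1.2]
gripper_width: 0.5
time_s: 13.92
tcp_pos: [0.6559, -0.0309, 0.3041]
ee_rot: [[-0.997, -0.079, 0.006], [-0.079, 0.997, -0.0], [-0.006, -0.001, -1.0]]
wrist_force: [-0.5, -0.2, -1.5]
gripper_width: 0.498
t 13.97 tcp [ 0.6549 -0.0308  0.3013] psi 4.5 F [-0.5  0.3 -0.9] g 0.502 mm 43.7
shift [0.295, -0.141, -0.129] turn [-0.0001, 0.0004, -0.0139]
```

View pics/w12o.png

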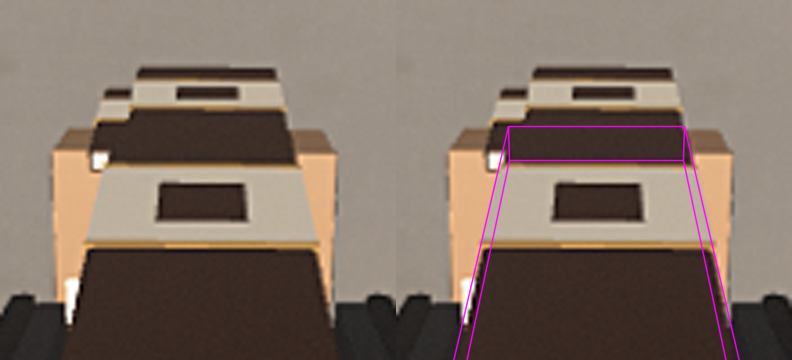

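```bash
python3 -m creep '[[0,0.05,-0.05,-0.14,0,0,-0.014],[0,0.15,-0.1,-0.16,0,0,-0.014],[0,0.295,-0.141,-0.16,0,0,-0.014],[0,0.295,-0.141,-0.16,0,0,-0.014],[0,0.295,-0.141,-0.16,0,0,-0.014]]' >/dev/null; python3 to.py .4515 -.2293 .34 9.3
```

```text
t 14.38 tcp [ 0.5673 -0.0808  0.3489] psi 6.94 F [ 0.3 -0.1 -0.5] g 0.502 mm 43.7
shift [0.443, -0.445, 0.03] turn [0.0001, -0.0002, -0.0131]
```

```bash
python3 -m creep '[[0,0.443,-0.445,0.03,0,0,-0.013],[0,0.443,-0.445,0.03,0,0,-0.013],[0,0.443,-0.445,0.03,0,0,-0.013],[0,0.443,-0.445,0.03,0,0,-0.013],[0,0.443,-0.445,0.03,0,0,-0.013]]' >/dev/null;python3 -m creep '[[0,0,0,0,0,0,0],[0,0,0,0,0,0,0]]' ; python3 to.py .4515 -.2293 .24 9.3
```

```text
time_s: 14.97
tcp_pos: [0.4496, -0.2317, 0.3374]
ee_rot: [[-0.987, -0.158, -0.006], [-0.158, 0.987, 0.002], [0.005, 0.002, -1.0]]
wrist_force: [0.1, -0.6, -2.0]
gripper_width: 0.502
t 14.97 tcp [ 0.4496 -0.2317  0.3374] psi 9.09 F [ 0.1 -0.6 -2. ] g 0.502 mm 43.6
shift [-0.009, 0.006, 0.325] turn [0.0008, -0.0017, -0.0011]
```

```bash
python3 -m creep '[[0,-0.009,0.006,0.08,0,-0.0017,-0.001],[0,-0.009,0.006,0.16,0,-0.0017,-0.001],[0,-0.009,0.006,0.24,0,-0.0017,-0.001],[0,-0.009,0.006,0.3,0,-0.0017,-0.001],[0,-0.009,0.006,0.325,0,-0.0017,-0.001]]' >/dev/null;python3 -m creep '[[0,0,0,0,0,0,0],[0,0,0,0,0,0,0]]' ; python3 to.py .4515 -.2293 .14 9.3
python3 -c "
from stov import *
shoot('pics/w13',['slim'],(270,80,380,230),3.6)"
```

```text
time_s: 15.55
tcp_pos: [0.4521, -0.2271, 0.2355]
ee_rot: [[-0.986, -0.164, -0.008], [-0.164, 0.986, 0.005], [0.007, 0.006, -1.0]]
wrist_force: [0.4, -0.4, -0.4]
gripper_width: 0.504
t 15.55 tcp [ 0.4521 -0.2271  0.2355] psi 9.42 F [ 0.4 -0.4 -0.4] g 0.504 mm 43.9
shift [0.001, -0.009, 0.318] turn [0.002, -0.0023, 0.0007]
```

View pics/w13o.png

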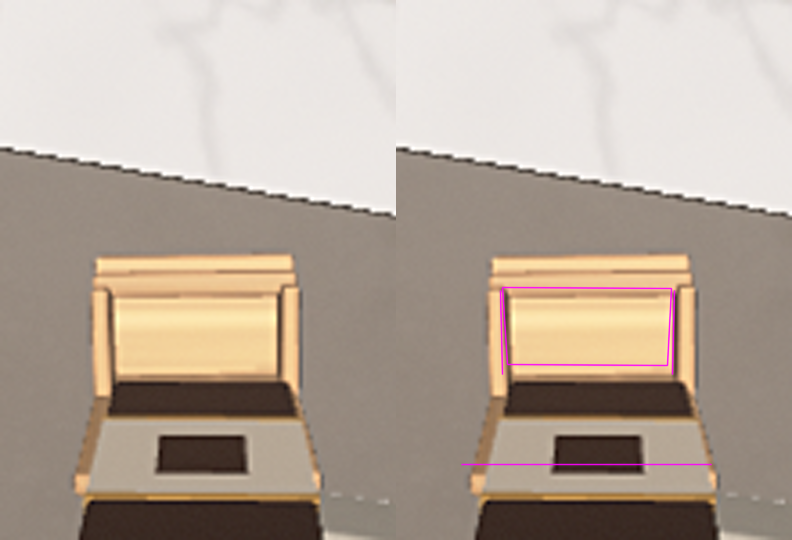

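```bash
python3 to.py .4528 -.2268 .14 11.3;python3 -m creep '[[0,-0.002,-0.001,0.08,0.002,-0.002,-0.01],[0,-0.002,-0.001,0.16,0.002,-0.002,-0.01],[0,-0.002,-0.001,0.24,0.002,-0.002,-0.01],[0,-0.002,-0.001,0.29,0.002,-0.002,-0.01],[0,-0.002,-0.001,0.3,0.002,-0.002,-0.01]]' >/dev/null;python3 -m creep '[[0,0,0,0,0,0,0],[0,0,0,0,0,0,0]]' ; python3 to.py .4528 -.2268 .127 11.3
sed -i "s/'slim':(.4299,-.2327,9.3/'slim':(.4319,-.231,11.3/" stov.py
python3 -c "
from stov import *
shoot('pics/w14',['slim'],(270,80,380,230),3.6)"
```

```text
t 15.6 tcp [ 0.4524 -0.2275  0.2365] psi 9.41 F [-0.3  1.1  0.1] g 0.5 mm 43.5
shift [-0.003, 0.0, 0.321] turn [0.0017, -0.0017, -0.0105]
time_s: 16.18
tcp_pos: [0.4532, -0.2271, 0.1463]
ee_rot: [[-0.981, -0.195, 0.001], [-0.195, 0.981, -0.001], [-0.0, -0.001, -1.0]]
wrist_force: [-0.0, 0.0, -1.1]
gripper_width: 0.502
t 16.18 tcp [ 0.4532 -0.2271  0.1463] psi 11.24 F [-0.   0.  -1.1] g 0.502 mm 43.7
shift [0.001, 0.001, 0.064] turn [-0.0003, 0.0002, -0.0003]
```

View pics/w14o.png

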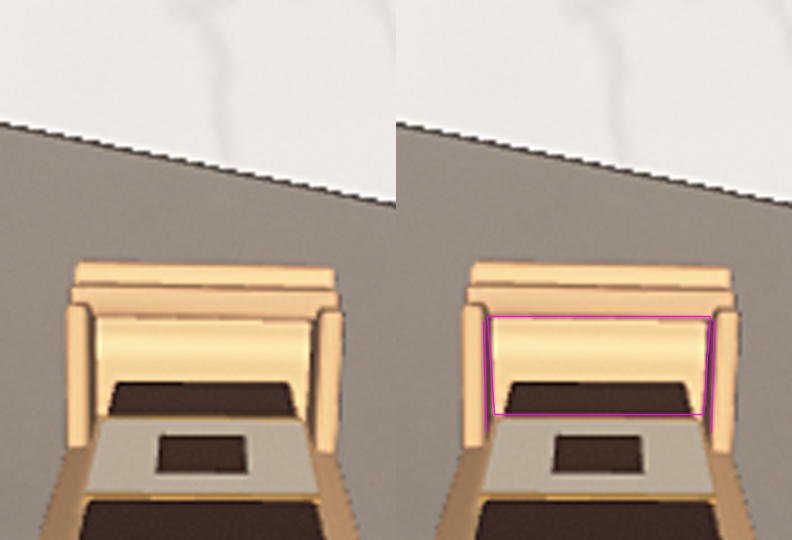

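```bash
python3 -m creep '[[0,0.001,0.001,0.02,0,0,0.003],[0,0.001,0.001,0.04,0,0,0.003],[0,0.001,0.001,0.06,0,0,0.003],[0,0.001,0.001,0.064,0,0,0.003],[0,0.001,0.001,0.064,0,0,0.003]]' >/dev/null;python3 -m creep '[[0,0,0,0,0,0,0]]' ; python3 to.py .4528 -.2268 .127 11
python3 -c "
from stov import *
shoot('pics/w15',['slim'],(270,80,380,230),3.6)"
```

```text
time_s: 16.73
tcp_pos: [0.4525, -0.2269, 0.1267]
ee_rot: [[-0.983, -0.186, -0.0], [-0.186, 0.983, -0.001], [0.0, -0.001, -1.0]]
wrist_force: [-0.2, 0.8, -1.2]
gripper_width: 0.501
t 16.73 tcp [ 0.4525 -0.2269  0.1267] psi 10.7 F [-0.2  0.8 -1.2] g 0.501 mm 43.6
shift [-0.001, 0.0, -0.001] turn [-0.0002, -0.0001, -0.0017]
```

View pics/w15o.png

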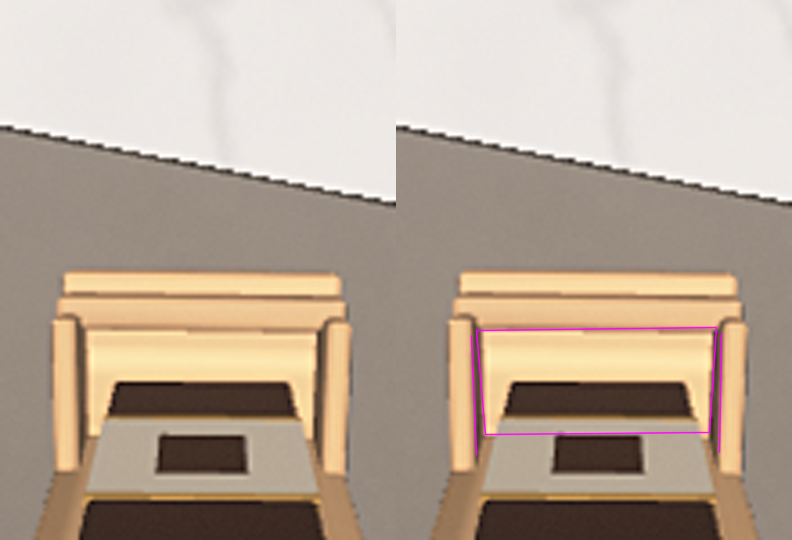

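Centred; release and rise.

```bash
python3 -m creep '[[0.6,0,0,0,0,0,0],[0.7,0,0,0,0,0,0],[0.85,0,0,0,0,0,0],[0.85,0,0,0,0,0,0],[0.85,0,0,0,0,0,0]]' ;python3 -m creep '[[0.85,0,0,0,0,0,0],[0.85,0,0,0,0,0,0],[0.85,0,0,0,0,0,0],[0.85,0,0,0,0,0,0]]'
python3 -c "
from stov import *
shoot('pics/w16',['slim'],(270,80,380,230),3.6)"
```

```text
time_s: 17.2
tcp_pos: [0.4526, -0.2269, 0.1268]
ee_rot: [[-0.983, -0.186, -0.0], [-0.186, 0.983, -0.001], [0.0, -0.001, -1.0]]
wrist_force: [-0.7, 1.1, 0.3]
gripper_width: 0.785
time_s: 17.53
tcp_pos: [0.4526, -0.2269, 0.1268]
ee_rot: [[-0.983, -0.186, -0.0], [-0.186, 0.983, -0.001], [0.0, -0.001, -1.0]]
wrist_force: [0.1, 0.2, 0.8]
gripper_width: 0.847
```

View pics/w16o.png

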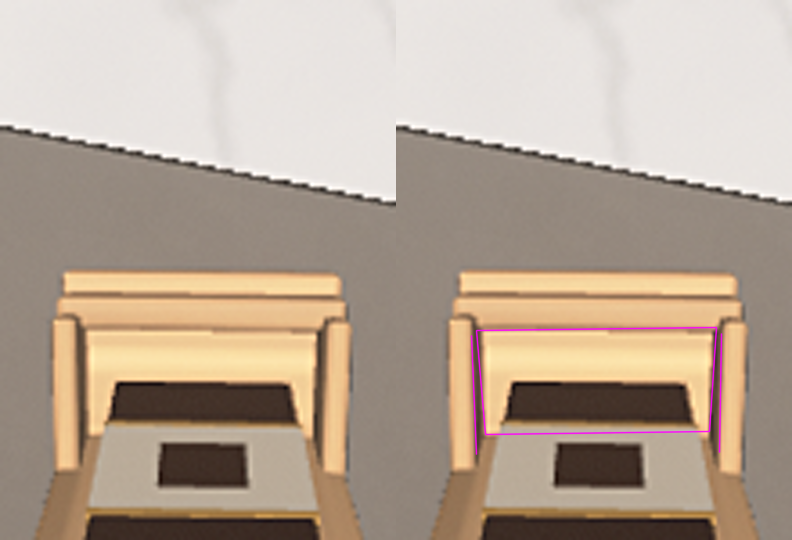

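Released and leaning on the backrest. Rise and return.

```bash
python3 -m creep '[[0.85,0,0,-0.05,0,0,0],[0.85,0,0,-0.13,0,0,0],[0.85,0,0,-0.25,0,0,0],[0.85,0,0,-0.4,0,0,0],[0.85,0,0,-0.53,0,0,0]]' ;python3 to.py .58 -.07 .31 6
```

```text
time_s: 18.0
tcp_pos: [0.4519, -0.2267, 0.2865]
ee_rot: [[-0.983, -0.186, -0.002], [-0.186, 0.983, -0.001], [0.002, -0.0, -1.0]]
wrist_force: [1.9, -0.7, 0.2]
gripper_width: 0.848
t 18.0 tcp [ 0.4519 -0.2267  0.2865] psi 10.7 F [ 1.9 -0.7  0.2] g 0.848 mm 73.7
shift [-0.517, 0.434, -0.079] turn [-0.0001, -0.0005, 0.0261]
```

```bash
python3 -m creep '[[1,-0.2,0.16,-0.1,0,0,0.026],[1,-0.517,0.434,-0.08,0,0,0.026],[1,-0.517,0.434,-0.08,0,0,0.026],[1,-0.517,0.434,-0.08,0,0,0.026],[1,-0.517,0.434,-0.08,0,0,0.026]]' >/dev/null;python3 to.py .63 -.03 .26 4.5
```

```text
t 18.42 tcp [ 0.5811 -0.0681  0.3107] psi 6.03 F [ 0.3 -0.7 -0. ] g 0.991 mm 86.2
shift [-0.176, 0.109, 0.169] turn [-0.0001, -0.0003, 0.0085]
```

```bash
python3 -m creep '[[1,-0.1,0.109,0.05,0,0,0.0085],[1,-0.176,0.109,0.1,0,0,0.0085],[1,-0.176,0.109,0.169,0,0,0.0085],[1,-0.176,0.109,0.169,0,0,0.0085]]' >/dev/null;python3 -m creep '[[1,0,0,0,0,0,0],[1,0,0,0,0,0,0]]' >/dev/null; python3 to.py .66 -.03 .15 4.5;python3 -c "
from bov import *
shootb('pics/w17','classic',.6477,-.0295,4.5,9,(270,165,355,250),4.7)"
```

```text
t 18.92 tcp [ 0.6281 -0.0291  0.2539] psi 4.53 F [-0.4 -0.3  0.2] g 1.001 mm 87.1
shift [-0.11, -0.012, 0.345] turn [0.0001, -0.004, 0.0001]
```

View pics/w17o.png

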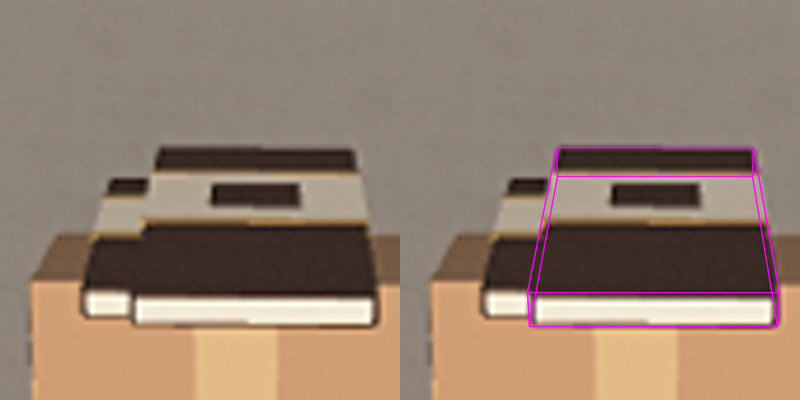

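```bash
python3 to.py .661 -.0285 .125 4.3;python3 -m creep '[[1,-0.07,0,0.06,0,-0.004,0],[1,-0.112,-0.007,0.16,0,-0.004,0.001],[1,-0.112,-0.007,0.26,0,-0.004,0.001],[1,-0.112,-0.007,0.36,0,-0.004,0.001],[1,-0.112,-0.007,0.42,0,-0.004,0.001]]' >/dev/null;python3 -m creep '[[1,0,0,0,0,0,0],[1,0,0,0,0,0,0]]' >/dev/null; python3 to.py .661 -.0285 .094 4.3
```

```text
t 18.97 tcp [ 0.6284 -0.0292  0.2549] psi 4.52 F [ 0.4 -0.8  0.1] g 0.996 mm 86.6
shift [-0.113, -0.006, 0.432] turn [0.0001, -0.0034, 0.0012]
t 19.55 tcp [ 0.6596 -0.0302  0.1278] psi 4.22 F [ 0.1 -0.4 -1.1] g 0.998 mm 86.8
shift [-0.005, 0.005, 0.113] turn [0.0001, 0.0001, -0.0004]
```

```bash
python3 -m creep '[[1,-0.005,0.005,0.02,0,0,0],[1,-0.005,0.005,0.06,0,0,0],[1,-0.005,0.005,0.1,0,0,0],[1,-0.005,0.005,0.112,0,0,0],[1,-0.005,0.005,0.112,0,0,0]]' >/dev/null;python3 -m creep '[[1,0,0,0,0,0,0]]' >/dev/null; python3 to.py .661 -.0285 .094 4.3; python3 -c "
from bov import *
shootb('pics/w18','classic',.6477,-.0293,4.5,9,(180,130,460,270),1.4)"
```

```text
t 20.05 tcp [ 0.6601 -0.0287  0.0924] psi 4.23 F [-0.2 -0.2  1.4] g 0.999 mm 86.9
shift [-0.003, 0.001, -0.005] turn [-0.0001, -0.0009, -0.0004]
```

View pics/w18o.png

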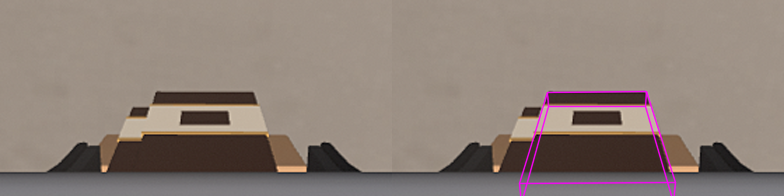

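```bash
python3 -m creep '[[1,-0.003,0,-0.005,0,0,0],[0,-0.003,0,-0.005,0,0,0],[0,-0.003,0,-0.005,0,0,0],[0,-0.003,0,-0.005,0,0,0],[0,-0.003,0,-0.005,0,0,0]]' >/dev/null; python3 -m creep '[[0,0,0,0,0,0,0],[0,0,0,0,0,0,0],[0,0,0,0,0,0,0],[0,0,0,0,0,0,0]]' ;python3 to.py .661 -.0285 .094 4.5
```

```text
time_s: 20.85
tcp_pos: [0.6609, -0.0286, 0.0941]
ee_rot: [[-0.997, -0.074, -0.003], [-0.074, 0.997, -0.0], [0.003, 0.0, -1.0]]
wrist_force: [-0.1, -0.1, 0.5]
gripper_width: 0.663
t 20.85 tcp [ 0.6609 -0.0286  0.0941] psi 4.22 F [-0.1 -0.1  0.5] g 0.663 mm 57.7
shift [-0.0, 0.0, 0.0] turn [0.0, -0.0009, -0.0015]
```

```bash
python3 -m creep '[[0,0,0,0,0,0,0],[0,0,0,0,0,0,0],[0,0,0,-0.03,0,0,0],[0,0,0,-0.06,0,0,0],[0,0,0,-0.1,0,0,0]]' >/dev/null; python3 -m creep '[[0,0,0,-0.1,0,0,0],[0,0,0,-0.2,0,0,0],[0,0,0,-0.3,0,0,0],[0,0,0,-0.4,0,0,0],[0,0,0,-0.5,0,0,0]]' >/dev/null; python3 -m creep '[[0,0,0,0,0,0,0],[0,0,0,0,0,0,0]]'; python3 -c "
from hand import *
s=r.sense();np.savez('pics/w19.npz',p=s['tcp_pos'],R=s['ee_rot']);cv2.imwrite('pics/w19.png',r.capture('wrist'))
hold('pics/w19','classic',-.0132,0.0005,-.0941,9,(270,150,380,250),3.6,'pics/w19o.png')"; python3 to.py .57 -.08 .31 8
```

```text
time_s: 21.85
tcp_pos: [0.662, -0.0286, 0.2823]
ee_rot: [[-0.997, -0.074, 0.006], [-0.074, 0.997, 0.001], [-0.006, 0.001, -1.0]]
wrist_force: [-0.4, 0.1, -2.2]
gripper_width: 0.654
t 21.9 tcp [ 0.6609 -0.0285  0.2794] psi 4.21 F [-0.  -0.3 -1.8] g 0.66 mm 57.4
shift [0.315, -0.149, -0.102] turn [0.0003, 0.0002, -0.021]
```

View pics/w19o.png

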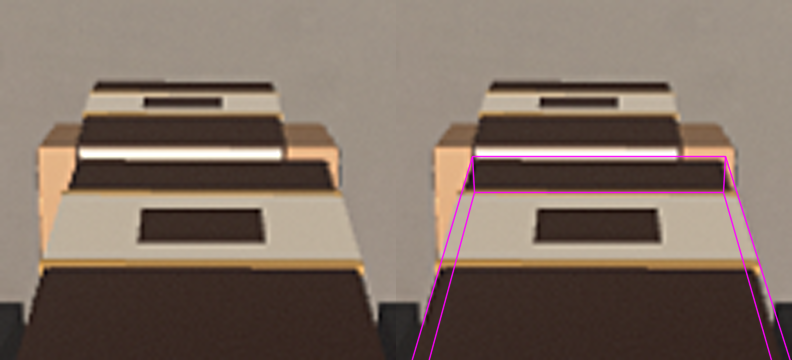

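```bash
python3 -m creep '[[0,0.1,-0.05,-0.1,0,0,-0.021],[0,0.25,-0.1,-0.1,0,0,-0.021],[0,0.33,-0.16,-0.1,0,0,-0.021],[0,0.33,-0.16,-0.1,0,0,-0.021],[0,0.33,-0.16,-0.1,0,0,-0.021]]' >/dev/null; python3 to.py .54 -.29 .31 15 .5406 -.4525 .31 21.8
```

```text
t 22.32 tcp [ 0.5636 -0.0847  0.3088] psi 7.9 F [ 0.2 -0.1 -0.9] g 0.662 mm 57.6
shift [0.172, -0.667, -0.005] turn [0.0005, -0.0002, -0.0395]
shift [0.244, -1.204, -0.005] turn [0.0005, -0.0002, -0.0772]
```

```bash
python3 -m creep '[[0,0.172,-0.667,-0.005,0,0,-0.04],[0,0.172,-0.667,-0.005,0,0,-0.04],[0,0.172,-0.667,-0.005,0,0,-0.04],[0,0.172,-0.667,-0.005,0,0,-0.04],[0,0.172,-0.667,-0.005,0,0,-0.04]]' >/dev/null; python3 to.py .5406 -.4525 .31 21.8
```

```text
t 22.73 tcp [ 0.5405 -0.2885  0.3084] psi 15.17 F [ 1.  -0.9 -1. ] g 0.658 mm 57.2
shift [0.143, -0.528, -0.007] turn [0.001, -0.0008, -0.0368]
```

```bash
python3 -m creep '[[0,0.143,-0.528,-0.005,0,0,-0.037],[0,0.143,-0.528,-0.005,0,0,-0.037],[0,0.143,-0.528,-0.005,0,0,-0.037],[0,0.143,-0.528,-0.005,0,0,-0.037],[0,0.143,-0.528,-0.005,0,0,-0.037]]' >/dev/null; python3 -m creep '[[0,0,0,0,0,0,0],[0,0,0,0,0,0,0]]';python3 to.py .5406 -.4525 .21 21.8
```

```text
time_s: 23.32
tcp_pos: [0.5399, -0.459, 0.3009]
ee_rot: [[-0.931, -0.365, -0.013], [-0.365, 0.931, 0.007], [0.009, 0.011, -1.0]]
wrist_force: [0.1, 0.0, -1.6]
gripper_width: 0.659
t 23.32 tcp [ 0.5399 -0.459   0.3009] psi 21.41 F [ 0.1  0.  -1.6] g 0.659 mm 57.3
shift [-0.013, 0.016, 0.303] turn [0.0035, -0.003, -0.0022]
```

```bash
python3 -m creep '[[0,-0.01,0.016,0.07,0.0035,-0.003,-0.002],[0,-0.01,0.016,0.14,0.0035,-0.003,-0.002],[0,-0.01,0.016,0.21,0.0035,-0.003,-0.002],[0,-0.01,0.016,0.28,0.0035,-0.003,-0.002],[0,-0.01,0.016,0.3,0.0035,-0.003,-0.002]]' >/dev/null; python3 -m creep '[[0,0,0,0,0,0,0],[0,0,0,0,0,0,0]]' >/dev/null;python3 to.py .5406 -.4525 .12 21.8
python3 -c "
from stov import *
S['classic']=(.5237,-.4593,21.8,71,83,77)
shoot('pics/w20',['classic'],(270,110,380,230),3.6)"
```

```text
t 23.9 tcp [ 0.5395 -0.4486  0.2064] psi 21.96 F [-0.2  0.8 -0.9] g 0.661 mm 57.5
shift [0.0, -0.016, 0.288] turn [0.0024, -0.0013, 0.0009]
```

View pics/w20o.png

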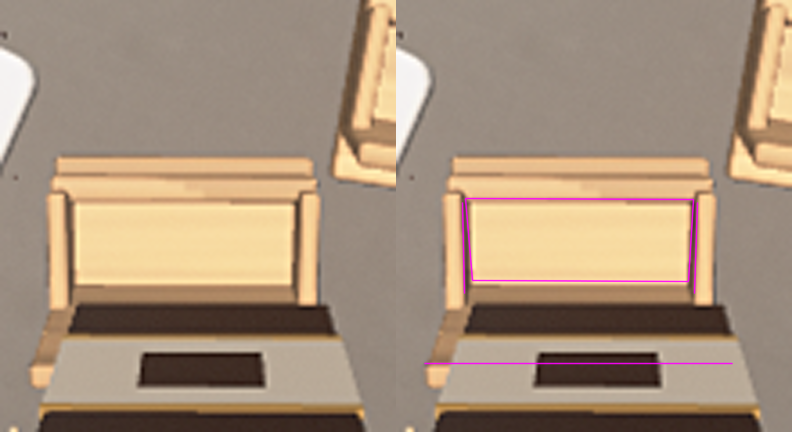

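```bash
python3 -m creep '[[0,0,-0.014,0.06,0.0024,-0.0013,0.001],[0,0,-0.014,0.13,0.0024,-0.0013,0.001],[0,0,-0.014,0.2,0.0024,-0.0013,0.001],[0,0,-0.014,0.25,0.0024,-0.0013,0.001],[0,0,-0.014,0.27,0.0024,-0.0013,0.001]]' >/dev/null; python3 -m creep '[[0,0,0,0,0,0,0],[0,0,0,0,0,0,0]]' >/dev/null;python3 to.py .541 -.452 .105 21.9
python3 -c "
from stov import *
S['classic']=(.5242,-.4588,21.9,71,83,77)
shoot('pics/w21',['classic'],(270,110,380,230),3.6)"
```

```text
t 24.53 tcp [ 0.5415 -0.4528  0.1268] psi 21.8 F [-0.9 -0.3 -0.3] g 0.661 mm 57.5
shift [0.001, 0.003, 0.073] turn [-0.0008, 0.0004, -0.0006]
```

View pics/w21o.png

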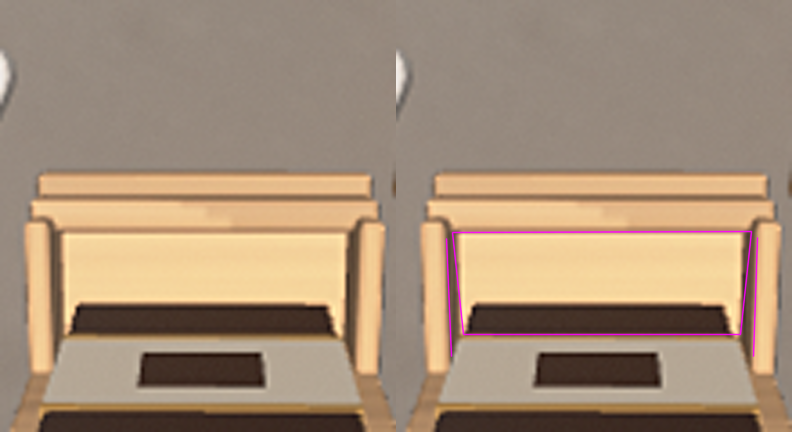

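```bash
python3 -m creep '[[0,0.002,0.002,0.02,0,0,0],[0,0.002,0.002,0.045,0,0,0],[0,0.002,0.002,0.065,0,0,0],[0,0.002,0.002,0.072,0,0,0],[0,0.002,0.002,0.072,0,0,0]]' >/dev/null; python3 -m creep '[[0,0,0,0,0,0,0]]' ;python3 to.py .541 -.452 .105 21.9
python3 -c "
from stov import *
S['classic']=(.5242,-.4588,21.9,71,83,77)
shoot('pics/w22',['classic'],(270,110,380,230),3.6)"
```

```text
time_s: 25.08
tcp_pos: [0.5406, -0.4525, 0.1047]
ee_rot: [[-0.928, -0.371, 0.001], [-0.371, 0.928, -0.002], [-0.001, -0.002, -1.0]]
wrist_force: [-0.6, -0.6, -0.6]
gripper_width: 0.66
t 25.08 tcp [ 0.5406 -0.4525  0.1047] psi 21.8 F [-0.6 -0.6 -0.6] g 0.66 mm 57.4
shift [-0.002, 0.001, -0.001] turn [-0.0007, 0.0002, -0.0005]
```

View pics/w22o.png

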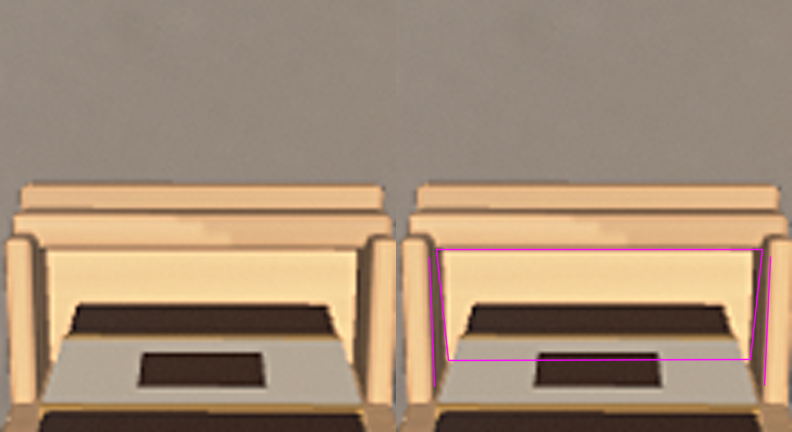

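```bash
python3 -m creep '[[0.75,0,0,0,0,0,0],[0.85,0,0,0,0,0,0],[0.95,0,0,0,0,0,0],[0.95,0,0,0,0,0,0],[0.95,0,0,0,0,0,0]]' ;python3 -m creep '[[0.95,0,0,0,0,0,0],[0.95,0,0,0,0,0,0],[0.95,0,0,0,0,0,0]]'
python3 -c "
from stov import *
shoot('pics/w23',['classic'],(270,110,380,230),3.6)"
```

```text
time_s: 25.55
tcp_pos: [0.5407, -0.4525, 0.1048]
ee_rot: [[-0.928, -0.371, 0.001], [-0.371, 0.928, -0.002], [-0.001, -0.002, -1.0]]
wrist_force: [-0.0, 0.1, 0.5]
gripper_width: 0.917
time_s: 25.8
tcp_pos: [0.5407, -0.4525, 0.1049]
ee_rot: [[-0.928, -0.371, 0.002], [-0.371, 0.928, -0.002], [-0.001, -0.002, -1.0]]
wrist_force: [-0.6, -0.1, 1.2]
gripper_width: 0.948
```

View pics/w23o.png

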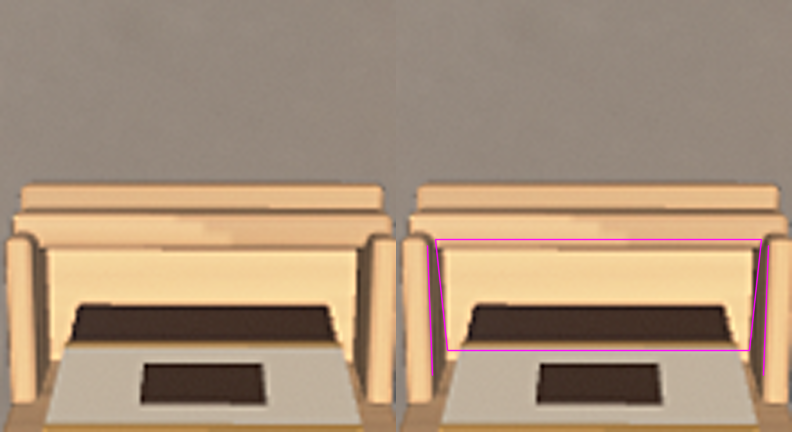

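Released. Rise and go for the last one.

```bash
python3 -m creep '[[0.95,0,0,-0.05,0,0,0],[0.95,0,0,-0.13,0,0,0],[0.95,0,0,-0.25,0,0,0],[0.95,0,0,-0.4,0,0,0],[0.95,0,0,-0.53,0,0,0]]' >/dev/null;python3 -m creep '[[1,0,0,-0.1,0,0,0],[1,0,0,-0.1,0,0,0]]' >/dev/null;python3 to.py .54 -.26 .3 14
```

```text
t 26.43 tcp [ 0.5418 -0.4541  0.3045] psi 21.83 F [-0.  -0.4  0.9] g 0.989 mm 86.0
shift [-0.235, 0.603, 0.007] turn [-0.0048, 0.0028, 0.0435]
```

```bash
python3 -m creep '[[1,-0.235,0.603,0,-0.005,0.003,0.0435],[1,-0.235,0.603,0,-0.005,0.003,0.0435],[1,-0.235,0.603,0,-0.005,0.003,0.0435],[1,-0.235,0.603,0,-0.005,0.003,0.0435],[1,-0.235,0.603,0,-0.005,0.003,0.0435]]' >/dev/null;python3 to.py .58 -.07 .3 6
```

```text
t 26.85 tcp [ 0.5395 -0.2568  0.3025] psi 14.1 F [-0.1 -0.7  0. ] g 0.997 mm 86.7
shift [-0.283, 0.571, 0.009] turn [0.0003, -0.0, 0.045]
```

```bash
python3 -m creep '[[1,-0.283,0.571,0.01,0,0,0.045],[1,-0.283,0.571,0.01,0,0,0.045],[1,-0.283,0.571,0.01,0,0,0.045],[1,-0.283,0.571,0.01,0,0,0.045],[1,-0.283,0.571,0.01,0,0,0.045]]' >/dev/null;python3 to.py .635 -.035 .24 4.5
```

```text
t 27.27 tcp [ 0.5802 -0.067   0.2996] psi 6.09 F [ 0.4  0.2 -0.1] g 1.001 mm 87.0
shift [-0.193, 0.086, 0.199] turn [0.0005, 0.0001, 0.0089]
```

```bash
python3 -m creep '[[1,-0.1,0.08,0.05,0,0,0.009],[1,-0.193,0.086,0.12,0,0,0.009],[1,-0.193,0.086,0.18,0,0,0.009],[1,-0.193,0.086,0.195,0,0,0.009],[1,-0.193,0.086,0.195,0,0,0.009]]' >/dev/null;python3 -m creep '[[1,0,0,0,0,0,0],[1,0,0,0,0,0,0]]' >/dev/null;python3 to.py .66 -.035 .14 4.5;python3 -c "
from bov import *
shootb('pics/w24','square',.6567,-.0345,4.5,9,(270,175,355,245),4.7)"
```

```text
t 27.85 tcp [ 0.6339 -0.0357  0.2404] psi 4.45 F [-0.2  0.2 -0.2] g 1.002 mm 87.2
shift [-0.088, -0.005, 0.334] turn [0.0003, -0.0008, -0.0003]
```

View pics/w24o.png

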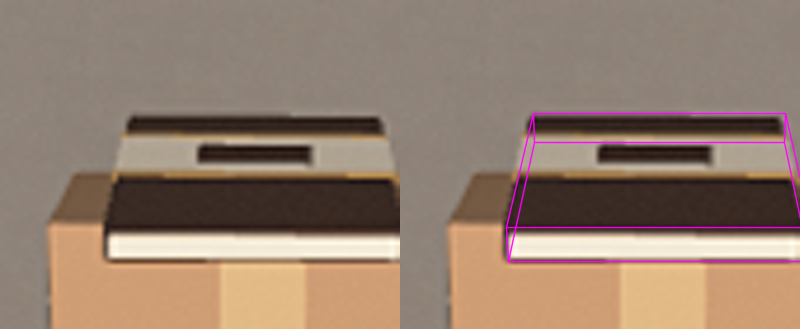

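```bash
python3 to.py .668 -.0347 .105 4.4;python3 -m creep '[[1,-0.08,0,0.06,0,0,0],[1,-0.115,-0.006,0.16,0,0,0],[1,-0.115,-0.006,0.26,0,0,0],[1,-0.115,-0.006,0.36,0,0,0],[1,-0.115,-0.006,0.43,0,0,0]]' >/dev/null;python3 -m creep '[[1,0,0,-0.01,0,0,0],[1,0,0,-0.01,0,0,0]]' >/dev/null; python3 to.py .668 -.0347 .105 4.4
python3 -c "
from bov import *
shootb('pics/w25','square',.6575,-.0355,4.4,9,(200,165,440,265),1.65)"
```

```text
t 27.9 tcp [ 0.634  -0.0357  0.2407] psi 4.44 F [0.2 0.2 0.8] g 1.002 mm 87.2
shift [-0.114, -0.006, 0.452] turn [0.0004, -0.0006, 0.0002]
t 28.48 tcp [ 0.6676 -0.0358  0.114 ] psi 4.37 F [ 0.1 -0.2  0.8] g 0.998 mm 86.8
shift [-0.002, 0.004, 0.03] turn [0.0003, -0.0009, -0.0002]
```

View pics/w25o.png

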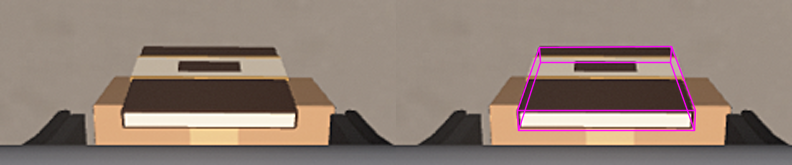

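```bash
python3 -m creep '[[1,-0.002,0.003,0.01,0,-0.001,0],[1,-0.002,0.003,0.03,0,-0.001,0],[1,-0.002,0.003,0.05,0,-0.001,0],[1,-0.002,0.003,0.07,0,-0.001,0],[1,-0.002,0.003,0.07,0,-0.001,0]]' ;python3 to.py .668 -.0347 .0725 4.3
```

```text
time_s: 28.95
tcp_pos: [0.6683, -0.0346, 0.0931]
ee_rot: [[-0.997, -0.076, 0.001], [-0.076, 0.997, 0.001], [-0.001, 0.001, -1.0]]
wrist_force: [-0.2, -0.1, 0.2]
gripper_width: 0.999
t 28.95 tcp [ 0.6683 -0.0346  0.0931] psi 4.37 F [-0.2 -0.1  0.2] g 0.999 mm 86.9
shift [0.001, -0.0, 0.069] turn [0.0004, 0.0004, 0.0004]
```

```bash
python3 -m creep '[[1,0.001,0,0.02,0,0,0],[1,0.001,0,0.04,0,0,0],[1,0.001,0,0.06,0,0,0],[1,0.001,0,0.067,0,0,0],[1,0.001,0,0.067,0,0,0]]' ;python3 to.py .668 -.0347 .0725 4.3
python3 -c "
from bov import *
shootb('pics/w26','square',.6575,-.0355,4.2,9,(200,165,440,265),1.65)
sd=r.capture('side');crop(sd,(150,120,350,290),4,'pics/s26.png')"
```

```text
time_s: 29.37
tcp_pos: [0.6674, -0.0347, 0.0718]
ee_rot: [[-0.997, -0.076, -0.001], [-0.076, 0.997, 0.001], [0.001, 0.001, -1.0]]
wrist_force: [0.2, 0.5, 0.3]
gripper_width: 0.998
t 29.37 tcp [ 0.6674 -0.0347  0.0718] psi 4.36 F [0.2 0.5 0.3] g 0.998 mm 86.8
shift [-0.002, -0.0, -0.002] turn [0.0004, -0.0003, 0.0003]
```

View pics/w26o.png

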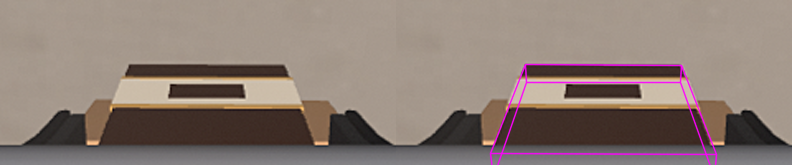

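View pics/s26.png

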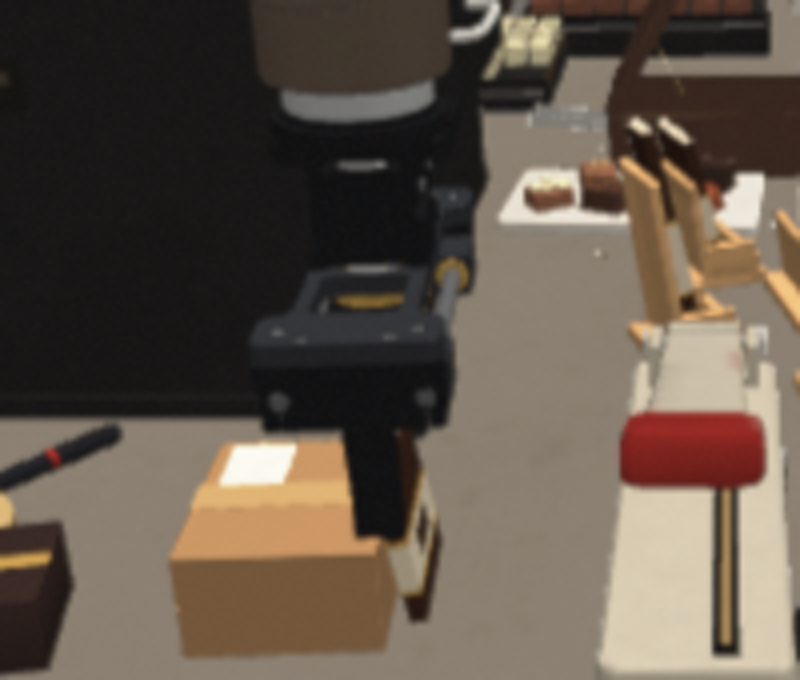

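```bash
python3 -m creep '[[1,-0.002,0,-0.002,0,0,0],[0,-0.002,0,-0.002,0,0,0],[0,-0.002,0,-0.002,0,0,0],[0,-0.002,0,-0.002,0,0,0],[0,-0.002,0,-0.002,0,0,0]]' >/dev/null; python3 -m creep '[[0,0,0,0,0,0,0],[0,0,0,0,0,0,0],[0,0,0,0,0,0,0],[0,0,0,0,0,0,0]]' ;python3 to.py .668 -.0347 .0725 4.3
```

```text
time_s: 30.22
tcp_pos: [0.6688, -0.0346, 0.0738]
ee_rot: [[-0.997, -0.076, 0.002], [-0.076, 0.997, 0.001], [-0.002, 0.001, -1.0]]
wrist_force: [0.0, 0.2, 0.1]
gripper_width: 0.825
t 30.22 tcp [ 0.6688 -0.0346  0.0738] psi 4.38 F [0.  0.2 0.1] g 0.825 mm 71.8
shift [0.003, -0.0, 0.004] turn [0.0004, 0.0005, 0.0004]
```

```bash
python3 -m creep '[[0,0,0,0,0,0,0],[0,0,0,0,0,0,0],[0,0,0,-0.03,0,0,0],[0,0,0,-0.06,0,0,0],[0,0,0,-0.1,0,0,0]]' >/dev/null; python3 -m creep '[[0,0,0,-0.1,0,0,0],[0,0,0,-0.2,0,0,0],[0,0,0,-0.3,0,0,0],[0,0,0,-0.4,0,0,0],[0,0,0,-0.5,0,0,0]]' >/dev/null; python3 -m creep '[[0,0,0,0,0,0,0],[0,0,0,0,0,0,0]]'; python3 -c "
from hand import *
s=r.sense();np.savez('pics/w27.npz',p=s['tcp_pos'],R=s['ee_rot']);cv2.imwrite('pics/w27.png',r.capture('wrist'))
hold('pics/w27','square',-.0113,0.0,-.0738,9,(270,150,380,250),3.6,'pics/w27o.png')"; python3 to.py .57 -.08 .32 6
```

```text
time_s: 31.22
tcp_pos: [0.6693, -0.0349, 0.2622]
ee_rot: [[-0.997, -0.076, 0.01], [-0.076, 0.997, 0.002], [-0.01, 0.002, -1.0]]
wrist_force: [-0.9, 0.3, -0.2]
gripper_width: 0.821
t 31.27 tcp [ 0.6682 -0.0348  0.2593] psi 4.37 F [-0.3  0.2 -1.1] g 0.825 mm 71.8
shift [0.337, -0.125, -0.204] turn [0.0006, 0.0017, -0.0091]
```

View pics/w27o.png

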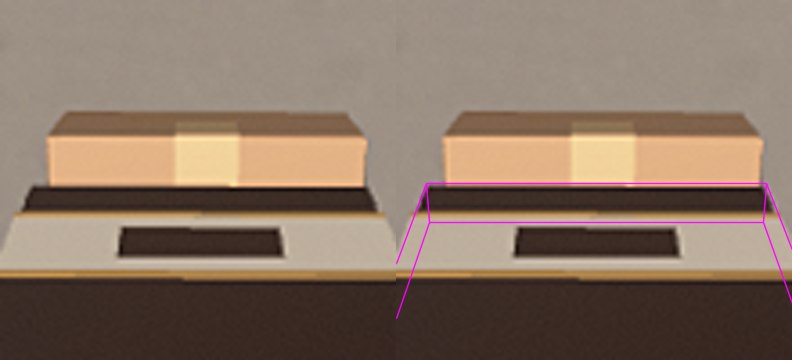

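```bash
python3 -m creep '[[0,0.05,0,-0.13,0,0,-0.009],[0,0.15,-0.05,-0.2,0,0,-0.009],[0,0.337,-0.125,-0.2,0,0,-0.009],[0,0.337,-0.125,-0.2,0,0,-0.009],[0,0.337,-0.125,-0.2,0,0,-0.009]]' >/dev/null; python3 to.py .51 -.24 .32 9 .4578 -.3806 .32 12.5
```

```text
t 31.68 tcp [ 0.566  -0.0814  0.3189] psi 5.88 F [-0.2 -0.5 -1.1] g 0.824 mm 71.7
shift [0.24, -0.507, -0.006] turn [0.0008, 0.0011, -0.0173]
shift [0.461, -0.955, -0.008] turn [0.0007, 0.0011, -0.0368]
```

```bash
python3 -m creep '[[0,0.461,-0.955,0,0,0.001,-0.037],[0,0.461,-0.955,0,0,0.001,-0.037],[0,0.461,-0.955,0,0,0.001,-0.037],[0,0.461,-0.955,0,0,0.001,-0.037],[0,0.461,-0.955,0,0,0.001,-0.037]]' >/dev/null; python3 to.py .4578 -.3806 .32 12.5
```

```text
t 32.1 tcp [ 0.4962 -0.2763  0.3164] psi 12.59 F [ 1.  -0.4 -0.4] g 0.821 mm 71.4
shift [0.201, -0.311, -0.013] turn [0.0013, -0.0006, 0.0005]
```

```bash
python3 -m creep '[[0,0.201,-0.311,0,0,0,0],[0,0.201,-0.311,0,0,0,0],[0,0.201,-0.311,0,0,0,0],[0,0.201,-0.311,0,0,0,0]]' >/dev/null; python3 -m creep '[[0,0,0,0,0,0,0],[0,0,0,0,0,0,0]]' >/dev/null;python3 to.py .4578 -.3806 .21 12.5
```

```text
t 32.6 tcp [ 0.4552 -0.3844  0.3115] psi 12.2 F [-0.   1.5 -2.2] g 0.824 mm 71.7
shift [-0.014, 0.008, 0.338] turn [0.0029, -0.0028, -0.0017]
```

```bash
python3 -m creep '[[0,-0.01,0.01,0.08,0.003,-0.003,-0.002],[0,-0.01,0.01,0.16,0.003,-0.003,-0.002],[0,-0.01,0.01,0.24,0.003,-0.003,-0.002],[0,-0.01,0.01,0.32,0.003,-0.003,-0.002],[0,-0.01,0.01,0.36,0.003,-0.003,-0.002]]' >/dev/null; python3 -m creep '[[0,0,0,0,0,0,0],[0,0,0,0,0,0,0]]' >/dev/null;python3 to.py .4578 -.3806 .11 12.5
python3 -c "
from stov import *
S['square']=(.4424,-.384,12.5,85,97,55)
shoot('pics/w28',['square'],(260,110,390,240),3)"
```

```text
t 33.18 tcp [ 0.4557 -0.376   0.1984] psi 12.78 F [-0.2 -0.2 -1.2] g 0.826 mm 71.8
shift [-0.005, -0.018, 0.295] turn [0.0021, -0.0018, 0.0015]
```

View pics/w28o.png

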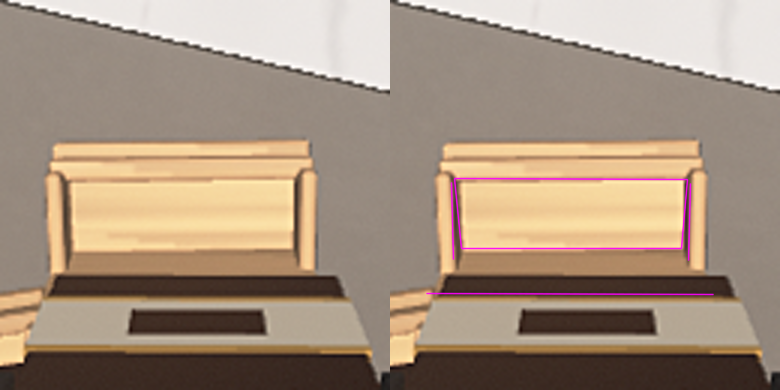

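```bash
python3 -m creep '[[0,-0.005,-0.016,0.06,0.002,-0.002,0],[0,-0.005,-0.016,0.13,0.002,-0.002,0],[0,-0.005,-0.016,0.2,0.002,-0.002,0],[0,-0.005,-0.016,0.26,0.002,-0.002,0],[0,-0.005,-0.016,0.29,0.002,-0.002,0]]' >/dev/null; python3 -m creep '[[0,0,0,0,0,0,0],[0,0,0,0,0,0,0]]' >/dev/null;python3 to.py .458 -.380 .0845 12.8
python3 -c "
from stov import *
S['square']=(.4426,-.3834,12.8,85,97,55)
shoot('pics/w29',['square'],(260,110,390,240),3)"
```

```text
t 33.82 tcp [ 0.4595 -0.3805  0.1129] psi 12.84 F [ 0.3  0.5 -0.1] g 0.821 mm 71.4
shift [0.005, 0.003, 0.095] turn [-0.0008, 0.0009, 0.0002]
```

View pics/w29o.png

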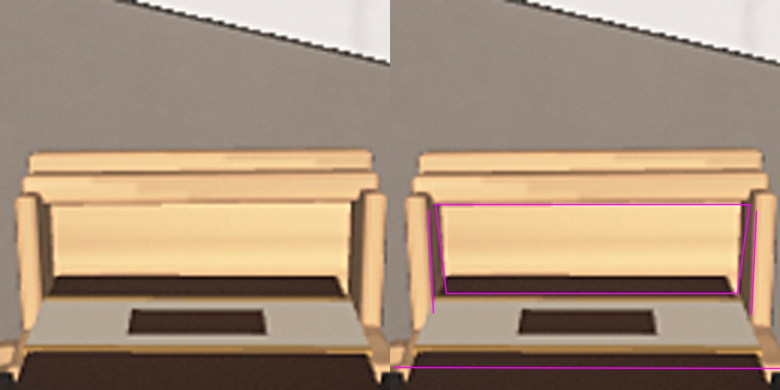

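```bash
python3 -m creep '[[0,0.005,0.003,0.02,0,0,0],[0,0.005,0.003,0.045,0,0,0],[0,0.005,0.003,0.065,0,0,0],[0,0.005,0.003,0.07,0,0,0],[0,0.005,0.003,0.07,0,0,0]]' >/dev/null; python3 -m creep '[[0,0,0,0,0,0,0]]' >/dev/null;python3 to.py .458 -.380 .0845 12.8
python3 -c "
from stov import *
S['square']=(.4426,-.3834,12.8,85,97,55)
shoot('pics/w30',['square'],(260,110,390,240),3)"
```

```text
t 34.37 tcp [ 0.4578 -0.3802  0.0917] psi 12.84 F [ 0.5  0.2 -2.1] g 0.821 mm 71.4
shift [-0.001, 0.001, 0.024] turn [-0.0008, 0.0009, 0.0002]
```

View pics/w30o.png

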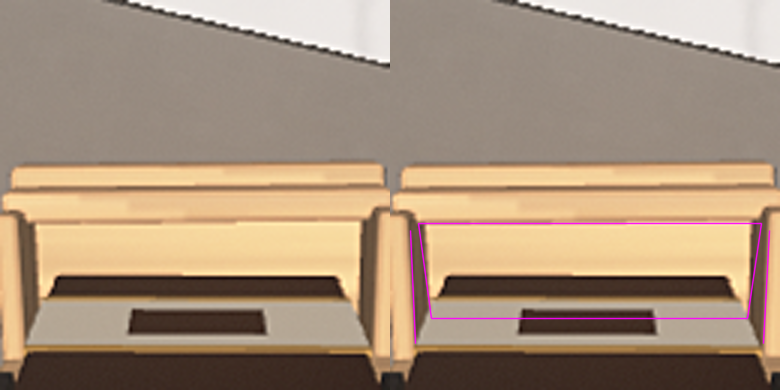

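Centred in the pocket. Last 7 mm down, then release.

```bash
python3 -m creep '[[0,-0.001,0.001,0.01,0,0,0],[0,-0.001,0.001,0.02,0,0,0],[0,-0.001,0.001,0.024,0,0,0],[0,-0.001,0.001,0.024,0,0,0]]'; python3 to.py .458 -.380 .0845 12.8; python3 -m creep '[[0.95,0,0,0,0,0,0],[1,0,0,0,0,0,0],[1,0,0,0,0,0,0],[1,0,0,0,0,0,0],[1,0,0,0,0,0,0]]' ;python3 -m creep '[[1,0,0,0,0,0,0],[1,0,0,0,0,0,0],[1,0,0,0,0,0,0]]'
python3 -c "
from stov import *
S['square']=(.4426,-.3834,12.8,85,97,55)
shoot('pics/w31',['square'],(260,110,390,240),3)"
```

```text
time_s: 34.75
tcp_pos: [0.4578, -0.3797, 0.084]
ee_rot: [[-0.975, -0.222, 0.002], [-0.222, 0.975, -0.001], [-0.002, -0.002, -1.0]]
wrist_force: [0.7, -0.0, -1.0]
gripper_width: 0.822
t 34.75 tcp [ 0.4578 -0.3797  0.084 ] psi 12.84 F [ 0.7 -0.  -1. ] g 0.822 mm 71.5
shift [-0.0, -0.001, -0.002] turn [-0.0006, 0.0007, 0.0002]
time_s: 35.17
tcp_pos: [0.4579, -0.3797, 0.0842]
ee_rot: [[-0.975, -0.222, 0.003], [-0.222, 0.975, -0.002], [-0.002, -0.002, -1.0]]
wrist_force: [0.3, 0.1, 0.4]
gripper_width: 0.992
time_s: 35.42
tcp_pos: [0.458, -0.3798, 0.0843]
ee_rot: [[-0.975, -0.222, 0.003], [-0.222, 0.975, -0.002], [-0.002, -0.002, -1.0]]
wrist_force: [0.1, 0.3, 0.3]
gripper_width: 0.999
```

View pics/w31o.png

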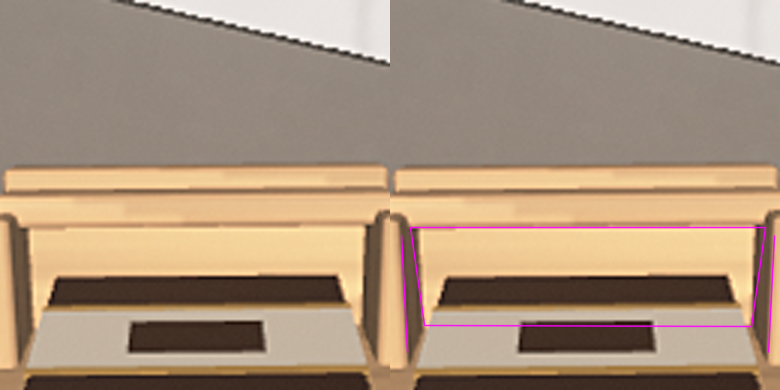

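```bash
python3 -m creep '[[1,0,0,-0.05,0,0,0],[1,0,0,-0.13,0,0,0],[1,0,0,-0.25,0,0,0],[1,0,0,-0.4,0,0,0],[1,0,0,-0.53,0,0,0]]'>/dev/null;python3 -m creep '[[1,0,0,-0.3,0,0,0],[1,0,0,-0.3,0,0,0],[1,0,0,-0.3,0,0,0]]'; python3 -m creep '[[1,0.5,0,0,0,0,0],[1,0.5,0,0,0,0,0],[1,0.5,0,0,0,0,0],[1,0.5,0,0,0,0,0],[1,0.5,0,0,0,0,0]]';python3 -m creep '[[1,0,0,0,0,0,0],[1,0,0,0,0,0,0],[1,0,0,0,0,0,0]]'
python3 -c "
from h import *
t=r.capture('top');sd=r.capture('side');cv2.imwrite('pics/tf.png',t)
crop(t,(200,150,480,300),2.8,'pics/tf2.png');crop(sd,(220,120,400,280),4,'pics/sf.png')"
```

```text
time_s: 36.13
tcp_pos: [0.4585, -0.381, 0.3431]
ee_rot: [[-0.975, -0.223, 0.014], [-0.223, 0.975, -0.01], [-0.011, -0.013, -1.0]]
wrist_force: [0.7, 0.1, 0.5]
gripper_width: 0.997
time_s: 36.55
tcp_pos: [0.3084, -0.4149, 0.3426]
ee_rot: [[-0.976, -0.219, 0.014], [-0.219, 0.976, -0.011], [-0.011, -0.014, -1.0]]
wrist_force: [0.4, 0.7, 0.0]
gripper_width: 0.998
time_s: 36.8
tcp_pos: [0.309, -0.4148, 0.3424]
ee_rot: [[-0.975, -0.22, 0.014], [-0.22, 0.975, -0.011], [-0.011, -0.014, -1.0]]
wrist_force: [-0.3, -0.7, -0.4]
gripper_width: 1.002
```

View pics/tf2.png

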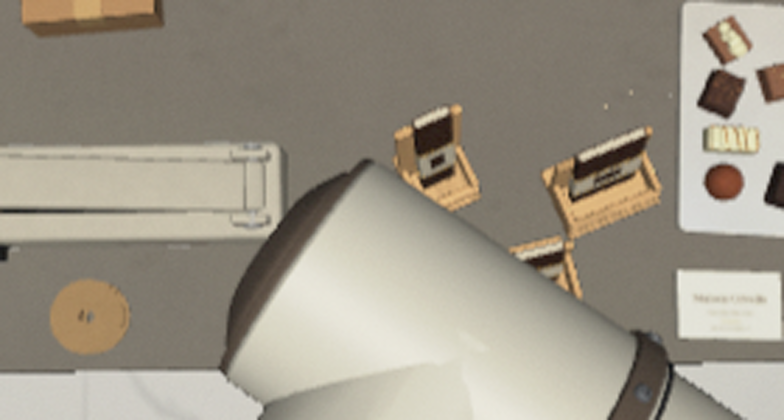

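View pics/sf.png

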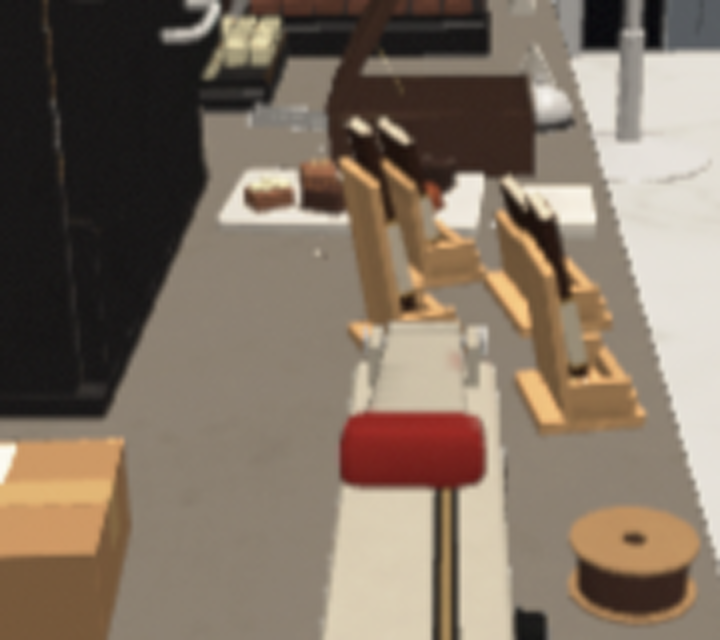

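```bash
python3 -c "
from station import r
print(r.finish_job())"
```

```text
the job is handed in; nothing more can be done
None
```

I moved all four bars from the front of the row, one at a time, in the order stick, slim, classic, square. Each now stands in the stand cut to its width. I lowered each one to about 1 mm above the ledge between the cheeks and let go. I handed the job in after about 37 s; it reported no verdict.

**Bars:** The wrist pictures after each release show every bar's foot centred in its pocket and the bar leaning on the backrest. The last side picture shows all four upright and at rest. In the last top picture the arm hides the slim bar and most of the square one, so those two rest on their wrist pictures and the side view.

**Bystanders and robot:** The visiting cards and the ribbon spool look unmoved, though I judged that by eye and did not measure it. The gripper was open and well clear of everything, and the wrist force at each reading stayed within about 3 N.

**What disagreed:** My first fit of the slim stand was about 2 mm and 2° off, and the wrist picture let me correct it before placing. The slim and classic bars sat 4 to 6 mm to one side of the row's middle. The arm drifted a few millimetres after some moves, and I let it settle and corrected it before each grasp and release.

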